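Check raw clay pieces with a moisture probe before firing

TASK

Turn the moisture meter's knob clockwise until it clicks on, take the probe from its stand and touch its tip gently to the dark spot on the white reference block, then to the dark spot on each upside-down raw clay piece on the table from the lowest piece to the tallest, then to the reference block once more, resting on every spot for a moment. Hang the probe back in its stand, let go of it, and only then turn the knob back until it clicks off. Press the clay only lightly, keep every piece standing, and leave the can and the blue bowl where they are.

Things in the scene. Friction and masses are not known exactly. Their poses are not given: they have to be found in the camera images.
- selector (a joint): knob on top of the grey moisture meter (fixed box 110 x 100 x 45 mm). 0 = off, 1.3 rad = on, both end stops; off to on is clockwise seen from above. A sprung detent hump halfway (0.65 rad) takes at most 0.1 N m or so; past it the knob snaps on to the stop by itself, short of it it snaps back; the same on the way back.
- selector_grip (a point): on the knob's vertical axis at the height to grip, 82 mm above the table. The grip is an upright bar 57 mm long, 14 mm wide, 32 mm tall: its top is 7 mm above this point, the disc at its foot 23 mm below. The point turns with the knob: x along the bar, z up; a white mark lies on the bar's -x half.
- probe: upright hand probe, 0.1 to 0.2 kg. Origin on its axis, in the underside of its round black collar (68 mm wide, 8 mm thick); z up, x and y square to the handle's flats. Above: square grey handle 26 x 26 mm, from 8 to 60 mm above the origin (grip by two facing flats). Below: 14 mm stem to 60 mm below, then brass pin to the tip 80 mm below.
- probe_tip (a point): rounded end of the 8 mm brass pin, on the probe's axis 80 mm below the probe's origin. The pin is sprung: it starts to give at 1 N and reaches its 10 mm end stop at 3 N.
- stand_hole (a point): centre of the 41 mm hole in the top plate (90 x 90 x 10 mm, on four corner posts) of the fixed metal probe stand, on the plate's upper face, 102 mm above the table; z up. The probe hangs here, stem and pin down through the hole, collar flat on the plate, its origin at this point's height.
- reference_spot (a point): centre of the 20 mm dark spot on top of the fixed white reference block (80 x 70 mm, 32 mm high); the spot faces up, 32 mm above the table.
- can: bystander: green drinks can, 66 mm diameter, 120 mm tall, standing; origin at the centre of its underside. Leave alone.
- blue_bowl: bystander: blue glazed bowl, 130 mm wide, 55 mm high; origin at the centre of its underside. Leave alone.
- dish: raw unglazed clay dish standing upside down on the table, loose, shallowest: 116 mm wide at the table, 72 mm across its flat foot, 45 mm high; about 0.2 to 0.5 kg. Origin at the centre of the side on the table, z up. May be absent.
- dish_spot (a point): centre of the 20 mm dark spot on the up-facing foot of the dish, 15 mm along +x from its axis, 45 mm above the table. The spot faces up.
- bowl: raw unglazed clay bowl standing upside down on the table, loose, 104 mm wide at the table, 64 mm across its flat foot, 65 mm high; about 0.2 to 0.5 kg. Origin at the centre of the side on the table, z up. May be absent.
- bowl_spot (a point): centre of the 20 mm dark spot on the up-facing foot of the bowl, 15 mm along +x from its axis, 65 mm above the table. The spot faces up.
- cup: raw unglazed clay cup standing upside down on the table, loose, 90 mm wide at the table, 68 mm across its flat foot, 85 mm high; about 0.2 to 0.5 kg. Origin at the centre of the side on the table, z up. May be absent.
- cup_spot (a point): centre of the 20 mm dark spot on the up-facing foot of the cup, 15 mm along +x from its axis, 85 mm above the table. The spot faces up.
- tumbler: raw unglazed clay tumbler standing upside down on the table, loose, tallest: 84 mm wide at the table, 64 mm across its flat foot, 105 mm high; about 0.2 to 0.5 kg. Origin at the centre of the side on the table, z up. May be absent.
- tumbler_spot (a point): centre of the 20 mm dark spot on the up-facing foot of the tumbler, 15 mm along +x from its axis, 105 mm above the table. The spot faces up.
- reference: the fixed white reference block (80 x 70 mm, 32 mm high, on a 100 x 90 x 6 mm steel foot); origin at the centre of its underside, z up.

How it is judged:
By the outcome, as a careful person would: the job done as asked, in the order asked, and still so for the second after the job is handed in, with the robot touching nothing.
Of dish, bowl, cup, tumbler only 2 to 4 are there at a start; the rules pass over those that are not, and their reading is None.
At some moment in a run one of dish, bowl, cup, tumbler may be knocked a few centimetres aside while the robot is not near it.
It also fails if it takes over 200 s, if anything falls off the work surface, if the arm or the gripper's body presses on something with over 40 N, if the wrist force passes 120 N, or if a joint passes its speed limit or range.

ROBOT

A 7-joint arm with a two-finger parallel gripper is mounted at the origin on the work surface. World frame = base frame: x ahead of the robot, y to its left, z up, the work surface at z = 0. Lengths are in m, angles in degrees, forces in N, time in s.
With the tool pointing down it reaches from about 0.4 to 0.85 m from the base axis. Payload 10.4 kg.
Tool frame: the origin (TCP) lies midway between the tips of the shut fingers; the grasp point (between the pads) lies 19 mm behind it; z points along the fingers, y is the line along which they close (so a half turn about z gives the same grasp; the last joint's range is limited). The gripper opens to 85 mm and grips with 20 to 120 N. Pads are 22 mm wide; open, the fingers measure 114 mm over their backs; the gripper's body (76 mm by 85 mm) begins 54 mm behind the grasp point. The pads swing forward as they close: fully open they stand 13 mm farther back than shut.
Start: joints at [64.366, 19.034, -3.707, 83.658, 1.238, 77.344, -5.071], TCP at [0.258, -0.569, 0.231] pointing down, gripper open.
Joint ranges: [-148.97, 148.97], [-28.65, 121.19], [-84.17, 76.75], [9.2, 138.47], [-72.65, 252.65], [3.7, 117.97], [-149.18, 149.18]. Speed limits (degrees/s): [127.2, 127.2, 159.86, 159.86, 180, 180, 180].

INTERFACE

Orientations are given as a 3x3 rotation matrix whose columns are the frame's x, y, z axes.
In Python, from station import ctrl gives the robot as it stands.
- The arm moves only by the tool servo_tool, never from a script. Its arguments are lists of equal length, an entry for each row: "translation": the shift along the tool's x, y, z as a fraction of full scale, a list of three; "turn": the turn, a rotation vector about the tool's x, y, z as a fraction of full scale, a list of three; "hand": the opening, from -1 (shut) to 1 (fully open). A call has exactly 8 rows; each row is the pose to reach, as a shift and turn from the pose commanded when the call began, along the tool's axes at that moment; what a row does not reach only later rows make up. Full scale, the value 1, is 0.5 m for a shift and 45 degrees for a turn. A row lasts 1/12 s, in which the tool goes at most 41.7 mm and 7.16 degrees, less where a joint would pass 70% of its speed; a pose out of reach is approached as far as the arm can. A call with a number of a shift or a turn outside -1 to 1 is refused whole. A call with a gripper value outside its range is refused whole. The fingers move at their own pace and stop on an object; "grip_force" is the grip in N (left out, the last holds). Time passes only in rows, so rows that repeat a pose let the fingers close, or fill a call up. It gives the time, the measured TCP pose, the force, the opening and the grip force at its end, in the units of the state.
- ctrl.get_state(): the state, without advancing time (a new reading comes with each control period).
- ctrl.read_camera(name): name is "scene" or "top" or "wrist"; returns the picture (480x640x3 uint8, red, green, blue); there is no depth.
- ctrl.camera_params(name): a dict with "fov_y" (degrees; the focal length in pixels is half the picture's height over the tangent of half this angle, whatever the lens; pixels are square), "cx", "cy" (the principal point, pixels), "R" (3x3) and "t" (3): a world point X has camera coordinates R X + t. Camera axes: x right, y down, z forward; pixel columns grow to the right and rows downward; lengths in m; the calibration is good to about 2 mm. A picture is of the moment at which its call begins: read the wrist's pose just before it. camera_params takes no time and is no camera call; for the wrist camera it gives the pose at the moment of the call.
- ctrl.close_job(): hands the job in; it is judged then, once.
The state is a dict: "time": time; "q": joint angles; "joint_velocities": joint speeds; "effort": joint torques, N m; "position": TCP position; "eef_rot": TCP orientation; "ft_force": force on the tool from outside, world axes, zero at the start; "torque": the same for the moment, N m; "gripper_width": finger opening in m; "grip_force": force on a finger pad.
Only numpy, scipy, OpenCV 4.12 (cv2) and the standard library are available. Lean on these libraries where they do the work, as an engineer would, in place of code of your own. Each camera call takes 0.05 s, during which the arm holds its last target. There are 200 camera calls.

## Working session

There is one attempt and no reset: what is moved stays moved. The work goes in short steps, Python scripts to look and compute and a tool call to move; the robot and the scene stay as the last step left them, time stands still between calls to the robot, and variables do not carry over. Pictures are saved under pics/ and viewed, at most 14 in all, crops included, and the job is handed in when it is done.

Besides the shell and the picture viewer there is one more tool, called after "Emit:" in YAML: its name, and indented under it one key for each argument. servo_tool: Moves the arm, as the interface text tells. Shift numbers are shares of 0.5 m and turn numbers shares of 45 degrees, none past 1 either way. Its arguments: {"type":"object","properties":{"translation":{"type":"array"},"turn":{"type":"array"},"hand":{"type":"array"},"grip_force":{"type":"number"}},"required":["translation","turn","hand"]}

```bash
ls; mkdir -p pics; python3 - <<'E'
from station import ctrl
import cv2,numpy as np
np.set_printoptions(precision=4,suppress=True)
s=ctrl.get_state();print(s)
for n in("scene","top"):
    p=ctrl.camera_params(n);print(n,p)
    cv2.imwrite(f"pics/{n}0.png",ctrl.read_camera(n)[:,:,::-1])
E
```

```text
pics
{'time': 0.0, 'q': array([64.3655, 19.071 , -3.7078, 83.7058,  1.2373, 77.3459, -5.0704]), 'joint_velocities': array([ 0.0053, -0.0097,  0.0027,  0.0259,  0.0062,  0.0776,  0.0463]), 'effort': array([ -0.0006, -62.5445,   0.0488, -39.1606,   0.0161,   0.0099,
         0.    ]), 'position': array([ 0.2574, -0.5691,  0.2305]), 'eef_rot': array([[ 0.9111,  0.4122, -0.0006],
       [ 0.4122, -0.9111,  0.0013],
       [-0.0001, -0.0014, -1.    ]]), 'ft_force': array([-0.0795, -0.1219, -0.0713]), 'torque': array([ 0.052 ,  0.0222, -0.0501]), 'grip_force': 0.0, 'gripper_width': 0.08533474578463461}
scene {'fov_y': 45.81571424004765, 'cx': 312.757562225054, 'cy': 240.33704858423974, 'R': array([[-0.7569,  0.6535, -0.0018],
       [ 0.4536,  0.5233, -0.7214],
       [-0.4705, -0.5469, -0.6925]]), 't': array([ 0.3922, -0.1558,  1.8493])}
top {'fov_y': 42.05134793062226, 'cx': 328.50968697614655, 'cy': 239.9141573035003, 'R': array([[-0.0087, -1.    ,  0.0035],
       [-0.9951,  0.0083, -0.0988],
       [ 0.0988, -0.0044, -0.9951]]), 't': array([0.0024, 0.5479, 1.8918])}
```

View pics/top0.png

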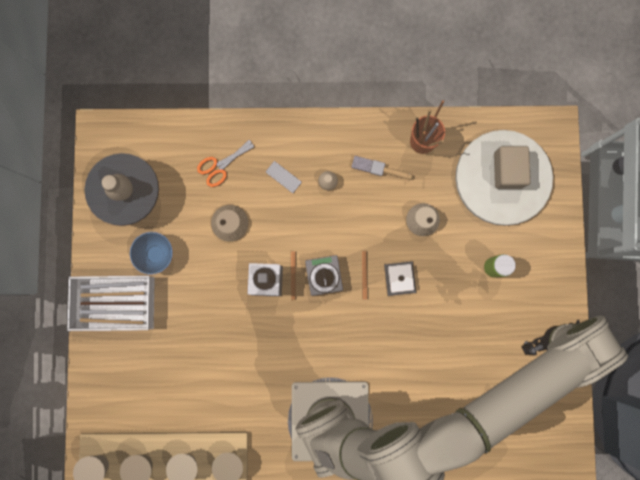

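View pics/scene0.png

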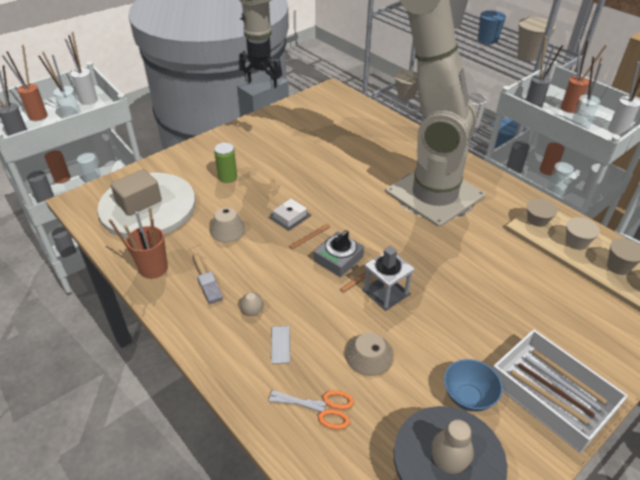

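The top view shows the stand with probe at (265,279), the meter at (323,276), the reference block at (401,278), and two clay pieces at (229,222) and (424,219). The can is at (500,266) and the blue bowl at (152,252); the small cone at (328,180) is a decoy. Next I'll zoom in on these.

```bash
python3 - <<'E'
import cv2,numpy as np
t=cv2.imread("pics/top0.png");s=cv2.imread("pics/scene0.png")
def c(im,u,v,h=30,k=260):
    o=cv2.resize(im[v-h:v+h,u-h:u+h],(k,k),interpolation=cv2.INTER_CUBIC)
    for i in range(0,2*h,10):
        a=int(i*k/(2*h));cv2.putText(o,str(u-h+i),(a,8),0,.28,(0,0,255));cv2.putText(o,str(v-h+i),(0,a+4),0,.28,(255,0,0));cv2.line(o,(a,8),(a,14),(0,0,255));
    return o
A=np.hstack([c(t,265,279),c(t,323,276),c(t,401,278)])
B=np.hstack([c(t,229,222),c(t,424,219),c(s,370,350)])
cv2.imwrite("pics/z1.png",np.vstack([A,B]))
A=np.hstack([c(s,390,268,35),c(s,340,245,35),c(s,227,220,35)])
cv2.imwrite("pics/z2.png",A)
E
```

```text
(no output)
```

View pics/z1.png

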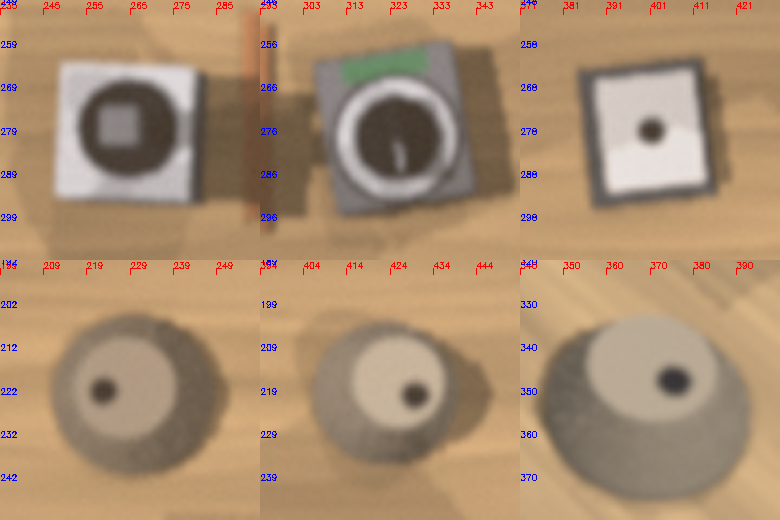

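View pics/z2.png

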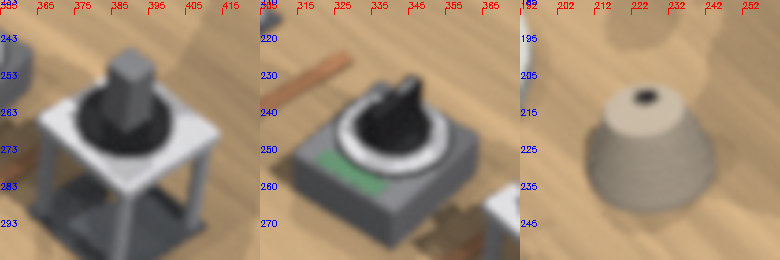

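Left piece: spot at top (222.5,222.5) and scene (374.5,348). Right piece: spot at top (428,221) and scene (226,209). The reference spot is at top (401,279), and the knob's white mark points image-down, toward -x in world.

```bash
cat > h.py <<'E'
import numpy as np,cv2
from station import ctrl
np.set_printoptions(precision=4,suppress=True)
def ray(p,uv):
    f=240/np.tan(np.radians(p["fov_y"]/2))
    R=np.array(p["R"]);t=np.array(p["t"])
    d=R.T@np.array([(uv[0]-p["cx"])/f,(uv[1]-p["cy"])/f,1])
    return -R.T@t,d
def plane(p,uv,z):
    c,d=ray(p,uv);return c+d*(z-c[2])/d[2]
def tri(p1,a,p2,b):
    c1,d1=ray(p1,a);c2,d2=ray(p2,b)
    s=np.linalg.lstsq(np.c_[d1,-d2],c2-c1,rcond=None)[0]
    x,y=c1+s[0]*d1,c2+s[1]*d2
    return (x+y)/2,np.linalg.norm(x-y)
def dark(im,u,v,h=8,thr=None):
    g=cv2.GaussianBlur(im,(3,3),0)[v-h:v+h+1,u-h:u+h+1].astype(float).sum(2)/3
    thr=thr or (g.min()+np.median(g))/2
    n,l,st,ce=cv2.connectedComponentsWithStats((g<thr).astype(np.uint8))
    # component nearest the middle, weighted
    i=1+np.argmin(np.hypot(*(ce[1:]-h).T))
    w=np.where(l==i,thr-g,0);yy,xx=np.mgrid[:g.shape[0],:g.shape[1]]
    return np.array([u-h+(w*xx).sum()/w.sum(),v-h+(w*yy).sum()/w.sum()]),st[i,4]
E
python3 - <<'E'
from h import *
T=cv2.imread("pics/top0.png");S=cv2.imread("pics/scene0.png")
pt=ctrl.camera_params("top");ps=ctrl.camera_params("scene")
for n,a,b in(("L",(222,222),(375,348)),("R",(429,221),(226,209)),("ref",(401,279),(290,209))):
    ua,k=dark(T,*a,5);ub,m=dark(S,*b,4);X,e=tri(pt,ua,ps,ub);print(n,ua,k,ub,m,X,e)
    for z in(.032,.045,.065,.085,.105):
        print("   ",z,plane(pt,ua,z)[:2],plane(ps,ub,z)[:2])
print("hole",tri(pt,(264.3,278),ps,(388,266)),plane(pt,(264.3,278.5),.11))
print("handle",plane(pt,(262.3,278),.162),"knob",plane(pt,(324.8,277.6),.06),"meter corners")
# foot centre of the pieces
for uv in((223+5,222),(425.5,220)):print([plane(pt,uv,z)[:2] for z in(.045,.065,.085,.105)])
E
```

```text
L [222.4601 221.7907] 23 [375.0942 347.481 ] 21 [0.6031 0.3231 0.0425] 0.00488994891386464
    0.032 [0.6061 0.323 ] [0.5955 0.3201]
    0.045 [0.6044 0.3209] [0.6029 0.3261]
    0.065 [0.6018 0.3176] [0.6142 0.3351]
    0.085 [0.5992 0.3142] [0.6255 0.3442]
    0.105 [0.5966 0.3109] [0.6368 0.3533]
R [429.3688 219.7933] 21 [225.4725 210.6446] 14 [ 0.6008 -0.3061  0.0628] 0.005795606842268134
    0.032 [ 0.607  -0.3132] [ 0.5811 -0.3355]
    0.045 [ 0.6053 -0.311 ] [ 0.5886 -0.3221]
    0.065 [ 0.6027 -0.3077] [ 0.6002 -0.3015]
    0.085 [ 0.6001 -0.3043] [ 0.6117 -0.2808]
    0.105 [ 0.5975 -0.301 ] [ 0.6233 -0.2602]
ref [400.8779 277.6921] 22 [289.1482 208.7722] 13 [ 0.4278 -0.2203  0.0284] 0.0059377360997383425
    0.032 [ 0.4299 -0.2219] [ 0.4284 -0.2147]
    0.045 [ 0.4294 -0.2203] [ 0.4377 -0.2027]
    0.065 [ 0.4286 -0.2179] [ 0.4519 -0.1842]
    0.085 [ 0.4279 -0.2156] [ 0.4661 -0.1657]
    0.105 [ 0.4271 -0.2132] [ 0.4804 -0.1472]
hole (array([0.4278, 0.19  , 0.0988]), np.float64(0.006243981928533875)) [0.428  0.1866 0.11  ]
handle [0.4275 0.1871 0.162 ] knob [0.431 0.01  0.06 ] meter corners
[array([0.6036, 0.304 ]), array([0.601 , 0.3008]), array([0.5985, 0.2977]), array([0.5959, 0.2945])]
[array([ 0.6048, -0.2992]), array([ 0.6022, -0.2959]), array([ 0.5996, -0.2927]), array([ 0.597 , -0.2895])]
```

The spot heights identify the left piece as the dish (45 mm) and the right one as the bowl (65 mm); cup and tumbler are absent. I'll move toward the meter for a wrist view.

Emit:
servo_tool:
  translation:
    - [0.05, -0.056, -0.0175]
    - [0.1, -0.1125, -0.035]
    - [0.15, -0.169, -0.0525]
    - [0.2, -0.225, -0.07]
    - [0.25, -0.281, -0.0875]
    - [0.3, -0.3375, -0.105]
    - [0.35, -0.394, -0.1225]
    - [0.4, -0.45, -0.14]
  turn:
    - [0, 0, -0.125]
    - [0, 0, -0.25]
    - [0, 0, -0.375]
    - [0, 0, -0.5]
    - [0, 0, -0.625]
    - [0, 0, -0.75]
    - [0, 0, -0.875]
    - [0, 0, -1]
  hand: [1, 1, 1, 1, 1, 1, 1, 1]

```text
time: 0.77
position: [0.3471, -0.2801, 0.3015]
eef_rot: [[0.348, 0.937, -0.0], [0.937, -0.348, -0.0], [-0.0, -0.0, -1.0]]
ft_force: [0.8, -0.9, -0.6]
gripper_width: 0.0855
grip_force: 0.0
```

```bash
cat >> h.py <<'E'
def go(pos,yaw=None,n=1):
    "print tool-axis fractions to reach pos (world) with x_t at yaw degrees, tool down"
    s=ctrl.get_state();R=np.array(s["eef_rot"]);p=np.array(s["position"])
    cur=np.degrees(np.arctan2(R[1,0],R[0,0]))
    d=R.T@(np.array(pos)-p)/.5
    out=[d]
    if yaw is not None:
        from scipy.spatial.transform import Rotation as Q
        a=np.radians(yaw);c,w=np.cos(a),np.sin(a)
        Rd=np.array([[c,w,0],[w,-c,0],[0,0,-1]])
        out.append(np.degrees(Q.from_matrix(R.T@Rd).as_rotvec())/45)
    print("t",round(s["time"],2),"pos",p,"yaw",round(cur,2),"q",np.round(s["q"],1),"F",s["ft_force"],"w",round(s["gripper_width"],4),"g",s["grip_force"]);print("shift",out[0],"turn",out[1] if yaw is not None else "")
E
python3 - <<'E'
from h import *
go((.40,0.01,.30),180)
print(ctrl.get_state()["joint_velocities"]); p=ctrl.camera_params("wrist");s=ctrl.get_state();R=np.array(s["eef_rot"]);print(p["fov_y"],p["cx"],p["cy"]);c=-np.array(p["R"]).T@p["t"];print("cam in tool",R.T@(c-s["position"]),R.T@np.array(p["R"]).T)
E
```

```text
t 0.77 pos [ 0.3471 -0.2801  0.3015] yaw 69.61 q [ 53.   -4.7 -18.6 101.6  -1.5  82.8  14.2] F [ 0.8427 -0.8784 -0.5872] w 0.0855 g 0.0
shift [ 0.5807 -0.1029  0.0028] turn [-0.0007 -0.0001 -2.453 ]
[-22.6111 -24.6949 -24.0019   9.4406  -9.1584  13.2131  22.2513]
71.77792440725536 320.23693247474324 238.37853799276652
cam in tool [ 0.084  -0.0005 -0.1425] [[ 0.     -0.9456 -0.3254]
 [ 1.     -0.      0.0001]
 [-0.0001 -0.3254  0.9456]]
```

Emit:
servo_tool:
  translation:
    - [0.08, -0.014, 0]
    - [0.16, -0.028, 0]
    - [0.24, -0.042, 0]
    - [0.32, -0.056, 0]
    - [0.4, -0.07, 0]
    - [0.48, -0.084, 0]
    - [0.58, -0.1, 0]
    - [0.58, -0.1, 0]
  turn:
    - [0, 0, -0.125]
    - [0, 0, -0.25]
    - [0, 0, -0.375]
    - [0, 0, -0.5]
    - [0, 0, -0.625]
    - [0, 0, -0.75]
    - [0, 0, -0.875]
    - [0, 0, -1]
  hand: [1, 1, 1, 1, 1, 1, 1, 1]

```text
time: 1.43
position: [0.4029, 0.0135, 0.3016]
eef_rot: [[-0.423, 0.906, 0.001], [0.906, 0.423, 0.0], [-0.0, 0.001, -1.0]]
ft_force: [-0.5, -0.2, -0.1]
gripper_width: 0.0853
grip_force: 0.0
```

Emit:
servo_tool:
  translation:
    - [0, 0, 0]
    - [0, 0, 0]
    - [0, 0, 0]
    - [0, 0, 0]
    - [0, 0, 0]
    - [0, 0, 0]
    - [0, 0, 0]
    - [0, 0, 0]
  turn:
    - [0, 0, -0.125]
    - [0, 0, -0.25]
    - [0, 0, -0.375]
    - [0, 0, -0.5]
    - [0, 0, -0.625]
    - [0, 0, -0.75]
    - [0, 0, -0.875]
    - [0, 0, -1]
  hand: [1, 1, 1, 1, 1, 1, 1, 1]

```text
time: 2.1
position: [0.4024, 0.007, 0.301]
eef_rot: [[-0.937, 0.348, -0.001], [0.348, 0.937, -0.0], [0.0, -0.0, -1.0]]
ft_force: [0.2, -0.6, -1.0]
gripper_width: 0.0854
grip_force: 0.0
```

```bash
python3 - <<'E'
from h import *
go((.43,0.01,.20),180)
p=ctrl.camera_params("wrist");im=ctrl.read_camera("wrist")[:,:,::-1]
cv2.imwrite("pics/w1.png",im);np.save("w1.npy",p,allow_pickle=True)
E
```

```text
t 2.1 pos [0.4024 0.007  0.301 ] yaw 159.62 q [ 30.2 -11.  -32.1 106.   -5.8  83.4  68.8] F [ 0.2446 -0.6091 -1.0014] w 0.0854 g 0.0
shift [-0.0497  0.025   0.202 ] turn [-0.0003 -0.0007 -0.4529]
```

View pics/w1.png

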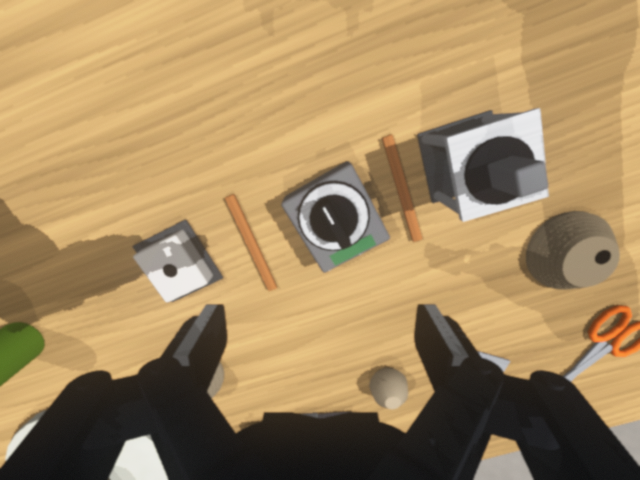

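The wrist view shows the knob around (335,218) with its white mark at (323,208)-(333,222). The reference spot is at (170,270), the probe handle top at (531,178) and the dish spot at (602,257).

```bash
python3 - <<'E'
from h import *
im=cv2.imread("pics/w1.png");p=np.load("w1.npy",allow_pickle=True).item()
# mark
g=cv2.cvtColor(im,cv2.COLOR_BGR2GRAY)
m=np.zeros_like(g);cv2.circle(m,(335,218),20,1,-1);w=((g>110)&(m>0)).astype(np.uint8)
n,l,st,ce=cv2.connectedComponentsWithStats(w);print(st[1:],ce[1:])
i=1+np.argmax(st[1:,4]);pts=np.argwhere(l==i)[:,::-1].astype(np.float32)
vx,vy,x0,y0=cv2.fitLine(pts,cv2.DIST_L2,0,.01,.01).ravel()
a=plane(p,(x0-8*vx,y0-8*vy),.089);b=plane(p,(x0+8*vx,y0+8*vy),.089);print("mark mid",plane(p,(x0,y0),.089),"dir",np.degrees(np.arctan2(*(b-a)[1::-1])))
# white ring -> ellipse
hs=cv2.cvtColor(im,cv2.COLOR_BGR2HSV);r=((hs[...,1]<50)&(hs[...,2]>150)).astype(np.uint8)
r[:, :280]=0;r[:,390:]=0;r[:160]=0;r[280:]=0
c=max(cv2.findContours(r,0,1)[0],key=cv2.contourArea);e=cv2.fitEllipse(c);print(e,[plane(p,e[0],z) for z in(.045,.05,.059)])
u,k=dark(im,170,270,10);print("ref",u,k,plane(p,u,.032))
u,k=dark(im,602,257,11);print("dish",u,k,plane(p,u,.045))
for uv in((500,171),):print("collar~",plane(p,uv,.11))
z=lambda u,v,h=45:cv2.resize(im[v-h:v+h,u-h:u+h],(390,390),interpolation=cv2.INTER_CUBIC)
cv2.imwrite("pics/z3.png",np.hstack([z(335,218),z(500,165,60)]))
E
```

```text
[[323 207  11  18  71]] [[327.9859 215.3239]]
mark mid [0.4154 0.0113 0.089 ] dir 8.783325362153379
((333.26068115234375, 216.55459594726562), (60.42586898803711, 62.70323181152344), 65.38179016113281) [array([0.4306, 0.0138, 0.045 ]), array([0.4292, 0.0141, 0.05  ]), array([0.4268, 0.0146, 0.059 ])]
ref [169.5644 269.7056] 122 [ 0.427  -0.2202  0.032 ]
dish [602.4026 256.685 ] 162 [0.6025 0.3224 0.045 ]
collar~ [0.4267 0.1886 0.11  ]
```

View pics/z3.png

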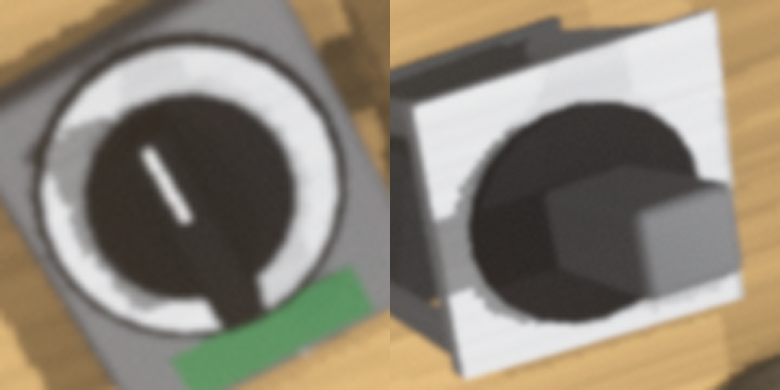

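```bash
python3 - <<'E'
from h import *
go((.430,.0125,.15),-171.2);go((.430,.0125,.068),-171.2)
E
```

```text
t 2.15 pos [0.4024 0.007  0.301 ] yaw 160.02 q [ 30.1 -11.  -32.1 106.   -5.8  83.4  69.2] F [0.6178 0.4823 0.0497] w 0.0853 g 0.0
shift [-0.0482  0.0293  0.3021] turn [-0.0001 -0.0006 -0.6395]
t 2.15 pos [0.4024 0.007  0.301 ] yaw 160.02 q [ 30.1 -11.  -32.1 106.   -5.8  83.4  69.2] F [0.6178 0.4823 0.0497] w 0.0853 g 0.0
shift [-0.0482  0.0294  0.4661] turn [-0.0001 -0.0006 -0.6395]
```

Emit:
servo_tool:
  translation:
    - [-0.012, 0.0075, 0.06]
    - [-0.024, 0.015, 0.12]
    - [-0.036, 0.022, 0.18]
    - [-0.048, 0.029, 0.24]
    - [-0.048, 0.029, 0.28]
    - [-0.048, 0.029, 0.3]
    - [-0.048, 0.029, 0.3]
    - [-0.048, 0.029, 0.3]
  turn:
    - [0, 0, -0.12]
    - [0, 0, -0.24]
    - [0, 0, -0.36]
    - [0, 0, -0.48]
    - [0, 0, -0.6]
    - [0, 0, -0.64]
    - [0, 0, -0.64]
    - [0, 0, -0.64]
  hand: [1, 1, 1, 1, 1, 1, 1, 1]

```text
time: 2.82
position: [0.4303, 0.0121, 0.1519]
eef_rot: [[-0.99, -0.138, 0.0], [-0.138, 0.99, 0.0], [-0.0, 0.0, -1.0]]
ft_force: [-0.7, -0.9, 0.2]
gripper_width: 0.0851
grip_force: 0.0
```

```bash
python3 - <<'E'
from h import *
p=ctrl.camera_params("wrist");im=ctrl.read_camera("wrist")[:,:,::-1]
cv2.imwrite("pics/w2.png",im)
go((.430,.0125,.068),-171.2)
E
```

```text
t 2.87 pos [0.4308 0.0121 0.1525] yaw -172.06 q [ 26.9  -0.2 -34.  115.7  -0.1  64.4  90.9] F [0.2059 0.377  0.3526] w 0.0855 g 0.0
shift [0.0018 0.0011 0.169 ] turn [-0.0004  0.0018 -0.019 ]
```

View pics/w2.png

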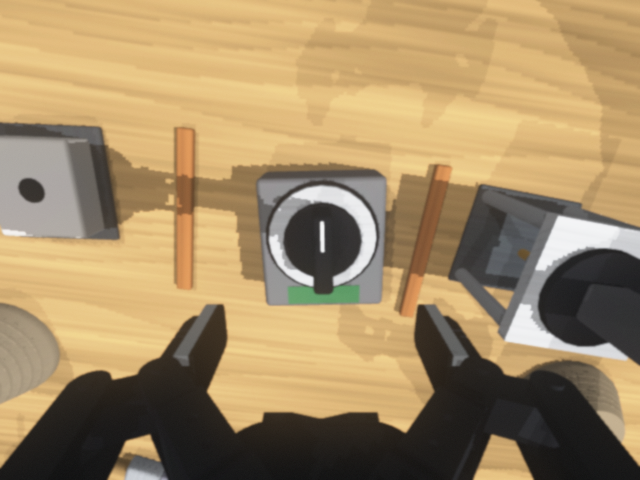

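The bar stands upright at u≈322, midway between the fingers at ≈320. Descend and grip.

Emit:
servo_tool:
  translation:
    - [0.002, 0.001, 0.04]
    - [0.002, 0.001, 0.08]
    - [0.002, 0.001, 0.11]
    - [0.002, 0.001, 0.14]
    - [0.002, 0.001, 0.16]
    - [0.002, 0.001, 0.168]
    - [0.002, 0.001, 0.168]
    - [0.002, 0.001, 0.168]
  turn:
    - [0, 0, -0.018]
    - [0, 0, -0.018]
    - [0, 0, -0.018]
    - [0, 0, -0.018]
    - [0, 0, -0.018]
    - [0, 0, -0.018]
    - [0, 0, -0.018]
    - [0, 0, -0.018]
  hand: [1, 1, 1, 1, 1, 1, 1, 1]

```text
time: 3.53
position: [0.4298, 0.0124, 0.0682]
eef_rot: [[-0.988, -0.155, 0.001], [-0.155, 0.988, -0.0], [-0.001, -0.0, -1.0]]
ft_force: [0.4, -0.9, 0.4]
gripper_width: 0.086
grip_force: 0.0
```

Emit:
servo_tool:
  translation:
    - [0, 0, 0]
    - [0, 0, 0]
    - [0, 0, 0]
    - [0, 0, 0]
    - [0, 0, 0]
    - [0, 0, 0]
    - [0, 0, 0]
    - [0, 0, 0]
  turn:
    - [0, 0, 0]
    - [0, 0, 0]
    - [0, 0, 0]
    - [0, 0, 0]
    - [0, 0, 0]
    - [0, 0, 0]
    - [0, 0, 0]
    - [0, 0, 0]
  hand: [-1, -1, -1, -1, -1, -1, -1, -1]
  grip_force: 40

```text
time: 4.2
position: [0.4291, 0.0131, 0.0676]
eef_rot: [[-0.988, -0.156, -0.0], [-0.156, 0.988, 0.0], [0.0, 0.0, -1.0]]
ft_force: [-3.2, 3.9, 6.5]
gripper_width: 0.0131
grip_force: 41.8
```

Emit:
servo_tool:
  translation:
    - [0, 0, 0]
    - [0, 0, 0]
    - [0, 0, 0]
    - [0, 0, 0]
    - [0, 0, 0]
    - [0, 0, 0]
    - [0, 0, 0]
    - [0, 0, 0]
  turn:
    - [0, 0, 0.1]
    - [0, 0, 0.22]
    - [0, 0, 0.35]
    - [0, 0, 0.48]
    - [0, 0, 0.61]
    - [0, 0, 0.74]
    - [0, 0, 0.87]
    - [0, 0, 1]
  hand: [-1, -1, -1, -1, -1, -1, -1, -1]

```text
time: 4.87
position: [0.4293, 0.0142, 0.0677]
eef_rot: [[-0.806, 0.591, 0.0], [0.591, 0.806, 0.002], [0.001, 0.002, -1.0]]
ft_force: [-0.7, 8.5, 2.7]
gripper_width: 0.0131
grip_force: 41.6
```

Emit:
servo_tool:
  translation:
    - [0, 0, 0]
    - [0, 0, 0]
    - [0, 0, 0]
    - [0, 0, 0]
    - [0, 0, 0]
    - [0, 0, 0]
    - [0, 0, 0]
    - [0, 0, 0]
  turn:
    - [0, 0, 0.1]
    - [0, 0, 0.22]
    - [0, 0, 0.34]
    - [0, 0, 0.46]
    - [0, 0, 0.56]
    - [0, 0, 0.63]
    - [0, 0, 0.66]
    - [0, 0, 0.66]
  hand: [-1, -1, -1, -1, -1, -1, -1, -1]

```text
time: 5.53
position: [0.4298, 0.0147, 0.0676]
eef_rot: [[-0.411, 0.912, 0.002], [0.912, 0.411, 0.002], [0.001, 0.002, -1.0]]
ft_force: [1.9, 9.8, -0.2]
gripper_width: 0.0131
grip_force: 41.2
```

```bash
python3 - <<'E'
from h import *
go((.430,.0125,.20),114);print(ctrl.get_state()["torque"])
E
```

```text
t 5.53 pos [0.4298 0.0147 0.0676] yaw 114.29 q [ 20.3   6.4 -29.2 121.    3.7  53.3  13.3] F [ 1.8988  9.8249 -0.2348] w 0.0131 g 41.16586625576019
shift [-0.0038 -0.0008 -0.2647] turn [ 0.0029 -0.0019  0.0063]
[ 1.9576 -0.2111  0.2895]
```

Emit:
servo_tool:
  translation:
    - [0, 0, 0]
    - [0, 0, 0]
    - [0, 0, 0]
    - [0, 0, 0]
    - [0, 0, 0]
    - [0, 0, -0.03]
    - [0, 0, -0.07]
    - [0, 0, -0.12]
  turn:
    - [0, 0, 0]
    - [0, 0, 0]
    - [0, 0, 0]
    - [0, 0, 0]
    - [0, 0, 0]
    - [0, 0, 0]
    - [0, 0, 0]
    - [0, 0, 0]
  hand: [1, 1, 1, 1, 1, 1, 1, 1]

```text
time: 6.2
position: [0.4281, 0.0123, 0.127]
eef_rot: [[-0.411, 0.912, -0.003], [0.912, 0.411, 0.0], [0.001, -0.002, -1.0]]
ft_force: [1.2, -0.6, -0.0]
gripper_width: 0.086
grip_force: 0.0
```

```bash
python3 - <<'E'
from h import *
go((.4275,.13,.29),90)
E
```

```text
t 6.2 pos [0.4281 0.0123 0.127 ] yaw 114.24 q [ 21.4   1.2 -29.  117.8   0.6  61.3  16.3] F [ 1.1702 -0.5631 -0.0251] w 0.086 g 0.0
shift [ 0.2156  0.0948 -0.3258] turn [-0.0032 -0.001   0.5387]
```

Emit:
servo_tool:
  translation:
    - [0, 0, -0.08]
    - [0.02, 0.01, -0.16]
    - [0.06, 0.03, -0.22]
    - [0.12, 0.055, -0.28]
    - [0.18, 0.085, -0.31]
    - [0.24, 0.11, -0.326]
    - [0.3, 0.13, -0.326]
    - [0.318, 0.143, -0.326]
  turn:
    - [0, 0, 0.1]
    - [0, 0, 0.2]
    - [0, 0, 0.3]
    - [0, 0, 0.4]
    - [0, 0, 0.5]
    - [0, 0, 0.54]
    - [0, 0, 0.54]
    - [0, 0, 0.54]
  hand: [1, 1, 1, 1, 1, 1, 1, 1]

```text
time: 6.87
position: [0.4278, 0.1915, 0.2913]
eef_rot: [[-0.004, 1.0, 0.002], [1.0, 0.004, 0.001], [0.001, 0.002, -1.0]]
ft_force: [-0.9, 0.0, -0.3]
gripper_width: 0.0857
grip_force: 0.0
```

Emit:
servo_tool:
  translation:
    - [0, 0, 0]
    - [0, 0, 0]
    - [0, 0, 0]
    - [0, 0, 0]
    - [0, 0, 0]
    - [0, 0, 0]
    - [0, 0, 0]
    - [0, 0, 0]
  turn:
    - [0, 0, 0]
    - [0, 0, 0]
    - [0, 0, 0]
    - [0, 0, 0]
    - [0, 0, 0]
    - [0, 0, 0]
    - [0, 0, 0]
    - [0, 0, 0]
  hand: [1, 1, 1, 1, 1, 1, 1, 1]

```text
time: 7.53
position: [0.4291, 0.1865, 0.2903]
eef_rot: [[0.001, 1.0, 0.0], [1.0, -0.001, -0.0], [-0.0, 0.0, -1.0]]
ft_force: [0.5, 0.5, -1.2]
gripper_width: 0.0856
grip_force: 0.0
```

```bash
python3 - <<'E'
from h import *
p=ctrl.camera_params("wrist");im=ctrl.read_camera("wrist")[:,:,::-1]
cv2.imwrite("pics/w3.png",im);np.save("w3.npy",p,allow_pickle=True)
go((.4275,.187,.2),90)
E
```

```text
t 7.58 pos [0.4291 0.1866 0.2903] yaw 89.93 q [ 12.7  -0.7 -40.9  99.1  -0.4  81.4 -28.1] F [-0.0999  0.5382  0.6863] w 0.0852 g 0.0
shift [ 0.0008 -0.0031  0.1806] turn [ 0.0002  0.0002 -0.0015]
```

View pics/w3.png

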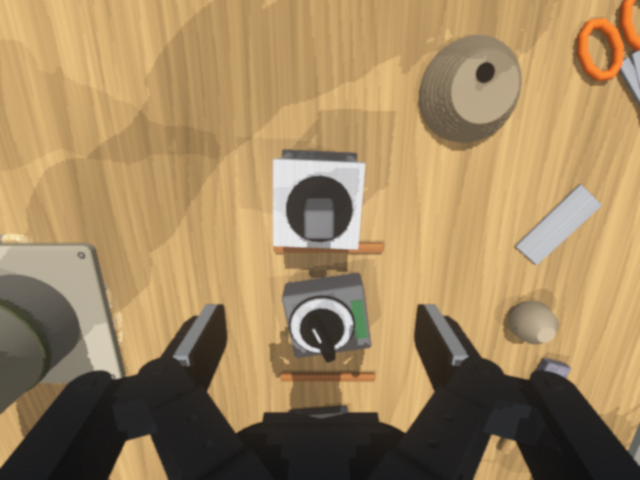

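The knob bar now points to about -66°, so it's on. The collar is centred at (319,209) and the handle is square with the world axes.

```bash
python3 - <<'E'
from h import *
im=cv2.imread("pics/w3.png");p=np.load("w3.npy",allow_pickle=True).item()
g=cv2.cvtColor(im,cv2.COLOR_BGR2GRAY)[170:260,270:370]
n,l,st,ce=cv2.connectedComponentsWithStats((cv2.morphologyEx((g<70).astype(np.uint8),3,np.ones((3,3)))));
for i in range(1,n):
  if st[i,4]>300: print(st[i],ce[i]+[270,170])
m=((g<130)).astype(np.uint8)
c=max(cv2.findContours(m,0,1)[0],key=cv2.contourArea)
# upper part of the collar circle
pts=c[:,0]+[270,170]
pts=pts[pts[:,1]<212];(x,y),r=cv2.minEnclosingCircle(pts.astype(np.float32));e=cv2.fitEllipse(pts.astype(np.float32));print("collar",e,plane(p,e[0],.11))
cv2.imwrite("pics/z4.png",cv2.resize(im[165:265,260:380],(720,600),interpolation=cv2.INTER_CUBIC))
E
```

```text
[  17    7   64   59 1959] [319.0408 201.8341]
collar ((318.8583068847656, 209.1142120361328), (65.70356750488281, 66.89177703857422), 172.1656494140625) [0.4274 0.1905 0.11  ]
```

View pics/z4.png

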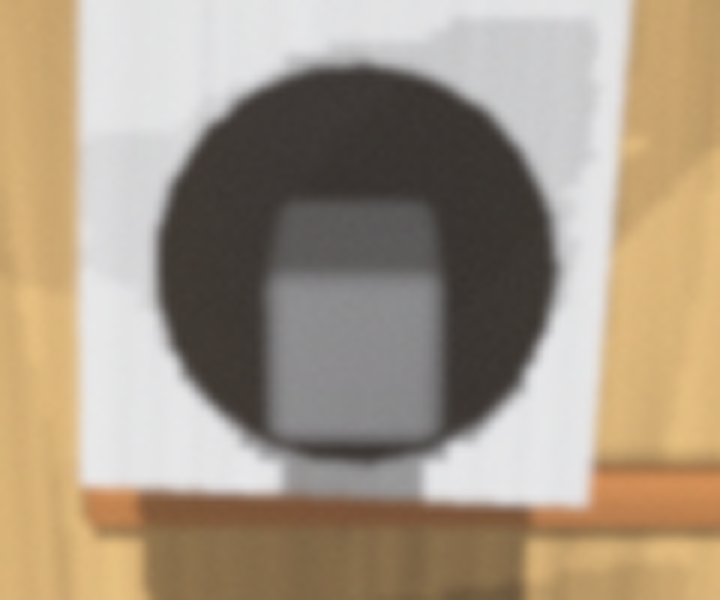

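```bash
python3 - <<'E'
from h import *
p=np.load("w3.npy",allow_pickle=True).item()
print(plane(p,(319.2,224.7),.162),[plane(p,u,.102)[:2] for u in((273,159),(365,162),(273.5,247),(359,248.5))])
go((.4275,.189,.2),90);go((.4275,.189,.125),90)
E
```

```text
[0.4279 0.1898 0.162 ] [array([0.3828, 0.2387]), array([0.4726, 0.2357]), array([0.3789, 0.1471]), array([0.47  , 0.1453])]
t 7.58 pos [0.4291 0.1866 0.2903] yaw 89.93 q [ 12.7  -0.7 -40.9  99.1  -0.4  81.4 -28.1] F [-0.0999  0.5382  0.6863] w 0.0852 g 0.0
shift [ 0.0048 -0.0031  0.1806] turn [ 0.0002  0.0002 -0.0015]
t 7.58 pos [0.4291 0.1866 0.2903] yaw 89.93 q [ 12.7  -0.7 -40.9  99.1  -0.4  81.4 -28.1] F [-0.0999  0.5382  0.6863] w 0.0852 g 0.0
shift [ 0.0049 -0.0032  0.3306] turn [ 0.0002  0.0002 -0.0015]
```

Emit:
servo_tool:
  translation:
    - [0.006, -0.003, 0.06]
    - [0.006, -0.003, 0.12]
    - [0.006, -0.003, 0.17]
    - [0.006, -0.003, 0.22]
    - [0.006, -0.003, 0.27]
    - [0.006, -0.003, 0.31]
    - [0.006, -0.003, 0.336]
    - [0.006, -0.003, 0.336]
  turn:
    - [0, 0, 0]
    - [0, 0, 0]
    - [0, 0, 0]
    - [0, 0, 0]
    - [0, 0, 0]
    - [0, 0, 0]
    - [0, 0, 0]
    - [0, 0, 0]
  hand: [1, 1, 1, 1, 1, 1, 1, 1]

```text
time: 8.25
position: [0.426, 0.189, 0.1198]
eef_rot: [[0.001, 1.0, -0.004], [1.0, -0.001, -0.001], [-0.001, -0.004, -1.0]]
ft_force: [-0.1, 0.2, -0.2]
gripper_width: 0.0852
grip_force: 0.0
```

Emit:
servo_tool:
  translation:
    - [0, 0, 0]
    - [0, 0, 0]
    - [0, 0, 0]
    - [0, 0, 0]
    - [0, 0, 0]
    - [0, 0, 0]
    - [0, 0, 0]
    - [0, 0, 0]
  turn:
    - [0, 0, 0]
    - [0, 0, 0]
    - [0, 0, 0]
    - [0, 0, 0]
    - [0, 0, 0]
    - [0, 0, 0]
    - [0, 0, 0]
    - [0, 0, 0]
  hand: [-1, -1, -1, -1, -1, -1, -1, -1]
  grip_force: 60

```text
time: 8.92
position: [0.428, 0.1899, 0.1231]
eef_rot: [[0.001, 1.0, 0.001], [1.0, -0.001, 0.0], [0.0, 0.001, -1.0]]
ft_force: [-2.2, -0.5, 6.3]
gripper_width: 0.0252
grip_force: 59.7
```

```bash
python3 - <<'E'
from h import *
go((.4275,.189,.29),90)
E
```

```text
t 8.92 pos [0.428  0.1899 0.1231] yaw 89.94 q [ 10.3   8.3 -41.9 112.4   6.3  61.5 -34.4] F [-2.2478 -0.481   6.3366] w 0.0252 g 59.748199582099915
shift [-0.0018 -0.0006 -0.3338] turn [ 0.0016 -0.0001 -0.0013]
```

Emit:
servo_tool:
  translation:
    - [0, 0, -0.03]
    - [0, 0, -0.07]
    - [0, 0, -0.12]
    - [0, 0, -0.17]
    - [0, 0, -0.22]
    - [0, 0, -0.26]
    - [0, 0, -0.28]
    - [0, 0, -0.28]
  turn:
    - [0, 0, 0]
    - [0, 0, 0]
    - [0, 0, 0]
    - [0, 0, 0]
    - [0, 0, 0]
    - [0, 0, 0]
    - [0, 0, 0]
    - [0, 0, 0]
  hand: [-1, -1, -1, -1, -1, -1, -1, -1]

```text
time: 9.58
position: [0.4283, 0.1901, 0.264]
eef_rot: [[0.001, 1.0, 0.003], [1.0, -0.001, 0.001], [0.001, 0.003, -1.0]]
ft_force: [0.1, -0.3, -1.2]
gripper_width: 0.0256
grip_force: 59.3
```

Emit:
servo_tool:
  translation:
    - [-0.03, 0, 0]
    - [-0.08, 0, 0]
    - [-0.14, 0, 0]
    - [-0.2, 0, 0]
    - [-0.26, 0, 0]
    - [-0.32, 0, 0]
    - [-0.38, 0, 0]
    - [-0.44, 0, 0]
  turn:
    - [0, 0, 0]
    - [0, 0, 0]
    - [0, 0, 0]
    - [0, 0, 0]
    - [0, 0, 0]
    - [0, 0, 0]
    - [0, 0, 0]
    - [0, 0, 0]
  hand: [-1, -1, -1, -1, -1, -1, -1, -1]

```text
time: 10.25
position: [0.4264, -0.0318, 0.2606]
eef_rot: [[0.001, 1.0, -0.002], [1.0, -0.001, -0.0], [-0.0, -0.002, -1.0]]
ft_force: [1.7, 0.1, -1.2]
gripper_width: 0.0253
grip_force: 59.3
```

Emit:
servo_tool:
  translation:
    - [-0.06, 0, 0]
    - [-0.12, 0, 0]
    - [-0.18, 0, 0]
    - [-0.24, 0, 0]
    - [-0.3, 0, 0]
    - [-0.35, 0, 0]
    - [-0.38, 0, 0]
    - [-0.38, 0, 0]
  turn:
    - [0, 0, 0]
    - [0, 0, 0]
    - [0, 0, 0]
    - [0, 0, 0]
    - [0, 0, 0]
    - [0, 0, 0]
    - [0, 0, 0]
    - [0, 0, 0]
  hand: [-1, -1, -1, -1, -1, -1, -1, -1]

```text
time: 10.92
position: [0.4257, -0.2236, 0.26]
eef_rot: [[0.006, 1.0, -0.003], [1.0, -0.006, 0.0], [0.0, -0.003, -1.0]]
ft_force: [-0.3, 0.5, -2.4]
gripper_width: 0.0252
grip_force: 59.3
```

```bash
python3 - <<'E'
from h import *
for n in("wrist","scene"):
    p=ctrl.camera_params(n);im=ctrl.read_camera(n)[:,:,::-1];cv2.imwrite(f"pics/{n}4.png",im)
    if n=="wrist":np.save("w4.npy",p,allow_pickle=True);W=im
a=cv2.resize(im[150:350,150:450],(400,267));cv2.imwrite("pics/v4.png",np.vstack([cv2.resize(W,(400,300)),a]))
go((.428,-.221,.2),90)
E
```

```text
t 11.02 pos [ 0.4266 -0.22    0.2607] yaw 89.9 q [ 35.3   0.6 -13.5 101.5   0.1  78.   21.7] F [ 0.9888  0.5411 -1.1681] w 0.0255 g 59.28693115711212
shift [-0.0022  0.003   0.1213] turn [-0.0028 -0.0017 -0.0021]
```

View pics/v4.png

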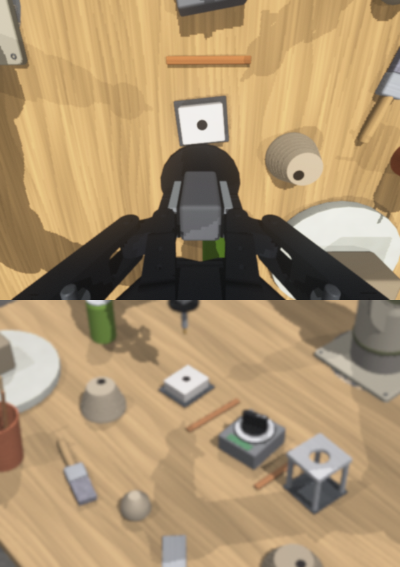

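The probe hangs upright in the gripper, and the wrist camera sees the reference spot at (323,200) and the bowl spot at (477,280).

```bash
python3 - <<'E'
from h import *
im=cv2.imread("pics/wrist4.png");p=np.load("w4.npy",allow_pickle=True).item()
u,k=dark(im,323,200,11);print(u,k,plane(p,u,.032))
u,k=dark(im,477,280,11);print(u,k,plane(p,u,.065))
go((.428,-.221,.14),90)
E
```

```text
[322.8924 199.6655] 193 [ 0.4277 -0.2203  0.032 ]
[477.328  280.2869] 190 [ 0.6007 -0.3061  0.065 ]
t 11.02 pos [ 0.4266 -0.22    0.2607] yaw 89.9 q [ 35.3   0.6 -13.5 101.5   0.1  78.   21.7] F [ 0.9888  0.5411 -1.1681] w 0.0255 g 59.28693115711212
shift [-0.0024  0.0033  0.2413] turn [-0.0028 -0.0017 -0.0021]
```

Emit:
servo_tool:
  translation:
    - [-0.001, 0.002, 0.04]
    - [-0.001, 0.002, 0.09]
    - [-0.001, 0.002, 0.14]
    - [-0.001, 0.002, 0.18]
    - [-0.001, 0.002, 0.21]
    - [-0.001, 0.002, 0.23]
    - [-0.001, 0.002, 0.236]
    - [-0.001, 0.002, 0.236]
  turn:
    - [0, 0, 0]
    - [0, 0, 0]
    - [0, 0, 0]
    - [0, 0, 0]
    - [0, 0, 0]
    - [0, 0, 0]
    - [0, 0, 0]
    - [0, 0, 0]
  hand: [-1, -1, -1, -1, -1, -1, -1, -1]

```text
time: 11.68
position: [0.428, -0.2199, 0.1438]
eef_rot: [[-0.0, 1.0, -0.001], [1.0, 0.0, 0.001], [0.001, -0.001, -1.0]]
ft_force: [-1.1, 0.1, -1.7]
gripper_width: 0.0255
grip_force: 59.4
```

```bash
python3 - <<'E'
from h import *
go((.4277,-.2203,.1305),90)
im=ctrl.read_camera("wrist")
go((.4277,-.2203,.1305),90)
E
```

```text
t 11.68 pos [ 0.428  -0.2199  0.1438] yaw 90.01 q [ 35.    5.9 -13.9 110.6   1.6  63.8  20.5] F [-1.1165  0.0519 -1.6996] w 0.0255 g 59.36840057373047
shift [-0.0008 -0.0006  0.0266] turn [-0.0012 -0.0008  0.0002]
t 11.73 pos [ 0.4285 -0.2203  0.1446] yaw 89.99 q [ 35.    5.9 -13.9 110.5   1.6  63.8  20.5] F [ 1.0705 -1.0866 -1.0504] w 0.0249 g 59.36785697937012
shift [ 0.     -0.0016  0.0283] turn [ 0.0003  0.0001 -0.0001]
```

Emit:
servo_tool:
  translation:
    - [0, 0, 0.006]
    - [0, 0, 0.012]
    - [0, 0, 0.018]
    - [0, 0, 0.023]
    - [0, 0, 0.027]
    - [0, 0, 0.028]
    - [0, 0, 0.028]
    - [0, 0, 0.028]
  turn:
    - [0, 0, 0]
    - [0, 0, 0]
    - [0, 0, 0]
    - [0, 0, 0]
    - [0, 0, 0]
    - [0, 0, 0]
    - [0, 0, 0]
    - [0, 0, 0]
  hand: [-1, -1, -1, -1, -1, -1, -1, -1]

```text
time: 12.4
position: [0.4283, -0.2208, 0.1305]
eef_rot: [[0.001, 1.0, 0.0], [1.0, -0.001, -0.0], [-0.0, 0.0, -1.0]]
ft_force: [-0.5, 0.4, 0.1]
gripper_width: 0.0255
grip_force: 59.5
```

Emit:
servo_tool:
  translation:
    - [0, 0, 0]
    - [0, 0, 0]
    - [0, 0, 0]
    - [0, 0, 0]
    - [0, 0, 0]
    - [0, 0, 0]
    - [0, 0, 0]
    - [0, 0, 0]
  turn:
    - [0, 0, 0]
    - [0, 0, 0]
    - [0, 0, 0]
    - [0, 0, 0]
    - [0, 0, 0]
    - [0, 0, 0]
    - [0, 0, 0]
    - [0, 0, 0]
  hand: [-1, -1, -1, -1, -1, -1, -1, -1]

```text
time: 13.07
position: [0.4283, -0.2208, 0.1304]
eef_rot: [[0.001, 1.0, 0.0], [1.0, -0.001, -0.0], [-0.0, 0.0, -1.0]]
ft_force: [1.3, 0.2, 0.5]
gripper_width: 0.0254
grip_force: 59.5
```

```bash
python3 - <<'E'
from h import *
F=[]
for n in range(6):
    im=ctrl.read_camera("scene");F.append(ctrl.get_state()["ft_force"])
print(np.mean(F,0),np.std(F,0))
cv2.imwrite("pics/s5.png",cv2.resize(im[170:250,250:350,::-1],(600,480),interpolation=cv2.INTER_CUBIC))
go((.4277,-.2203,.1305),90)
E
```

```text
[ 0.2695 -0.3202 -0.1297] [0.3893 0.4971 0.3658]
t 13.37 pos [ 0.4282 -0.2208  0.1303] yaw 89.95 q [ 35.    6.8 -13.9 111.4   1.8  62.1  20.3] F [ 0.9366 -0.2974  0.5223] w 0.0254 g 59.46265161037445
shift [ 0.001  -0.001  -0.0003] turn [ 0.0002  0.0002 -0.0011]
```

View pics/s5.png

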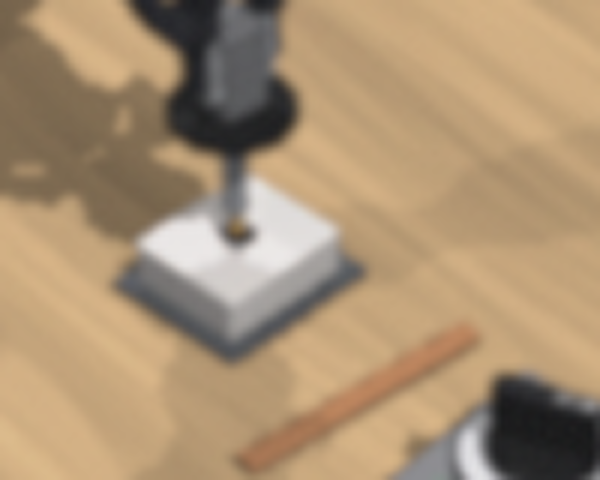

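The pin stands on the reference spot, and Fz rose about 1.4 N over the free value, so it's touching. Next is the dish.

Emit:
servo_tool:
  translation:
    - [0, 0, -0.05]
    - [0, 0, -0.12]
    - [0.02, 0.01, -0.18]
    - [0.08, 0.03, -0.24]
    - [0.15, 0.06, -0.26]
    - [0.22, 0.09, -0.26]
    - [0.3, 0.12, -0.26]
    - [0.38, 0.14, -0.26]
  turn:
    - [0, 0, 0]
    - [0, 0, 0]
    - [0, 0, 0]
    - [0, 0, 0]
    - [0, 0, 0]
    - [0, 0, 0]
    - [0, 0, 0]
    - [0, 0, 0]
  hand: [-1, -1, -1, -1, -1, -1, -1, -1]

```text
time: 14.03
position: [0.4986, -0.03, 0.2603]
eef_rot: [[0.002, 1.0, 0.0], [1.0, -0.002, -0.0], [-0.0, 0.0, -1.0]]
ft_force: [0.9, 0.0, -1.7]
gripper_width: 0.0253
grip_force: 59.7
```

Emit:
servo_tool:
  translation:
    - [0.08, 0.03, 0]
    - [0.16, 0.06, 0]
    - [0.24, 0.09, 0]
    - [0.32, 0.12, 0]
    - [0.4, 0.15, 0]
    - [0.48, 0.18, 0]
    - [0.55, 0.2, 0]
    - [0.58, 0.2, 0]
  turn:
    - [0, 0, 0]
    - [0, 0, 0]
    - [0, 0, 0]
    - [0, 0, 0]
    - [0, 0, 0]
    - [0, 0, 0]
    - [0, 0, 0]
    - [0, 0, 0]
  hand: [-1, -1, -1, -1, -1, -1, -1, -1]

```text
time: 14.7
position: [0.5978, 0.2643, 0.2586]
eef_rot: [[-0.004, 1.0, -0.003], [1.0, 0.004, 0.002], [0.002, -0.003, -1.0]]
ft_force: [0.1, 0.7, -1.5]
gripper_width: 0.0257
grip_force: 59.6
```

```bash
python3 - <<'E'
from h import *
p=ctrl.camera_params("wrist");f=240/np.tan(np.radians(p["fov_y"]/2))
im=ctrl.read_camera("wrist")[:,:,::-1];cv2.imwrite("pics/w6.png",im)
X=np.array(p["R"])@[.6025,.3224,.045]+p["t"];u0=(int(X[0]/X[2]*f+p["cx"]),int(X[1]/X[2]*f+p["cy"]));print(u0)
u,k=dark(im,*u0,12);print(u,k,plane(p,u,.045))
go((.6025,.3224,.15),90)
E
```

```text
(325, 151)
[325.7124 151.326 ] 248 [0.6024 0.3222 0.045 ]
t 14.75 pos [0.5965 0.2661 0.2586] yaw 90.37 q [ -4.   25.6 -33.9  75.   13.8  83.6 -36.5] F [-3.3584  1.0125 -2.71  ] w 0.0253 g 59.6810120344162
shift [0.1118 0.0135 0.2175] turn [-0.0045 -0.004   0.0083]
```

Emit:
servo_tool:
  translation:
    - [0.03, 0.004, 0.02]
    - [0.06, 0.008, 0.05]
    - [0.09, 0.01, 0.09]
    - [0.11, 0.011, 0.13]
    - [0.112, 0.011, 0.165]
    - [0.112, 0.011, 0.19]
    - [0.112, 0.011, 0.2]
    - [0.112, 0.011, 0.2]
  turn:
    - [0, 0, 0]
    - [0, 0, 0]
    - [0, 0, 0]
    - [0, 0, 0]
    - [0, 0, 0]
    - [0, 0, 0]
    - [0, 0, 0]
    - [0, 0, 0]
  hand: [-1, -1, -1, -1, -1, -1, -1, -1]

```text
time: 15.42
position: [0.6038, 0.3132, 0.1587]
eef_rot: [[0.002, 1.0, -0.002], [1.0, -0.002, -0.002], [-0.002, -0.002, -1.0]]
ft_force: [-0.7, 0.0, -0.5]
gripper_width: 0.0251
grip_force: 59.8
```

```bash
python3 - <<'E'
from h import *
F=[]
for n in range(4):
    ctrl.read_camera("wrist");F.append(ctrl.get_state()["ft_force"])
print(np.mean(F,0))
go((.6024,.3222,.1435),90)
E
```

```text
[ 0.403  0.416 -0.923]
t 15.62 pos [0.6047 0.3144 0.1617] yaw 89.91 q [ -8.7  32.1 -33.   77.9  17.5  74.9 -42.3] F [-0.013   0.7629 -1.3395] w 0.0249 g 59.76958215236664
shift [ 0.0156 -0.0047  0.0364] turn [ 0.0024 -0.0009 -0.0021]
```

Emit:
servo_tool:
  translation:
    - [0.015, -0.004, 0]
    - [0.015, -0.004, 0.004]
    - [0.015, -0.004, 0.01]
    - [0.015, -0.004, 0.016]
    - [0.015, -0.004, 0.02]
    - [0.015, -0.004, 0.022]
    - [0.015, -0.004, 0.022]
    - [0.015, -0.004, 0.022]
  turn:
    - [0, 0, 0]
    - [0, 0, 0]
    - [0, 0, 0]
    - [0, 0, 0]
    - [0, 0, 0]
    - [0, 0, 0]
    - [0, 0, 0]
    - [0, 0, 0]
  hand: [-1, -1, -1, -1, -1, -1, -1, -1]

```text
time: 16.28
position: [0.602, 0.3219, 0.1492]
eef_rot: [[0.001, 1.0, -0.0], [1.0, -0.001, -0.0], [-0.0, -0.0, -1.0]]
ft_force: [0.4, -0.9, -1.4]
gripper_width: 0.0258
grip_force: 59.8
```

```bash
python3 - <<'E'
from h import *
ctrl.read_camera("wrist")
go((.6024,.3222,.1435),90)
E
```

```text
t 16.33 pos [0.6021 0.322  0.1494] yaw 89.94 q [ -9.4  32.9 -32.9  78.3  17.9  73.9 -43.1] F [ 0.5416  0.747  -1.2932] w 0.0251 g 59.769678711891174
shift [0.0005 0.0006 0.0117] turn [ 0.0002  0.     -0.0012]
```

Emit:
servo_tool:
  translation:
    - [0, 0, 0.003]
    - [0, 0, 0.006]
    - [0, 0, 0.009]
    - [0, 0, 0.012]
    - [0, 0, 0.012]
    - [0, 0, 0.012]
    - [0, 0, 0.012]
    - [0, 0, 0.012]
  turn:
    - [0, 0, 0]
    - [0, 0, 0]
    - [0, 0, 0]
    - [0, 0, 0]
    - [0, 0, 0]
    - [0, 0, 0]
    - [0, 0, 0]
    - [0, 0, 0]
  hand: [-1, -1, -1, -1, -1, -1, -1, -1]

```text
time: 17.0
position: [0.6021, 0.3221, 0.1435]
eef_rot: [[0.001, 1.0, 0.0], [1.0, -0.001, 0.0], [0.0, 0.0, -1.0]]
ft_force: [0.5, -0.2, -0.2]
gripper_width: 0.0253
grip_force: 60.0
```

Emit:
servo_tool:
  translation:
    - [0, 0, 0]
    - [0, 0, 0]
    - [0, 0, 0]
    - [0, 0, 0]
    - [0, 0, 0]
    - [0, 0, 0]
    - [0, 0, 0]
    - [0, 0, 0]
  turn:
    - [0, 0, 0]
    - [0, 0, 0]
    - [0, 0, 0]
    - [0, 0, 0]
    - [0, 0, 0]
    - [0, 0, 0]
    - [0, 0, 0]
    - [0, 0, 0]
  hand: [-1, -1, -1, -1, -1, -1, -1, -1]

```text
time: 17.67
position: [0.6021, 0.322, 0.1433]
eef_rot: [[0.001, 1.0, 0.0], [1.0, -0.001, 0.0], [0.0, 0.0, -1.0]]
ft_force: [0.6, 0.3, -0.7]
gripper_width: 0.0249
grip_force: 60.0
```

```bash
python3 - <<'E'
from h import *
F=[]
for n in range(6):
    im=ctrl.read_camera("scene");F.append(ctrl.get_state()["ft_force"])
print(np.mean(F,0))
t=ctrl.read_camera("top")
z=lambda i,u,v,h:cv2.resize(i[v-h:v+h,u-h:u+h,::-1],(390,390),interpolation=cv2.INTER_CUBIC)
cv2.imwrite("pics/s7.png",np.hstack([z(im,375,340,40),z(t,429,220,40)]))
go((.6024,.3222,.1435),90)
E
```

```text
[ 0.8686  0.1453 -0.1837]
t 18.02 pos [0.602  0.322  0.1433] yaw 89.95 q [ -9.5  33.2 -32.8  78.7  18.   73.3 -43.2] F [ 0.1156 -0.1546  0.1419] w 0.0255 g 59.99088764190674
shift [ 0.0004  0.0007 -0.0004] turn [ 0.0001  0.0001 -0.0011]
```

View pics/s7.png

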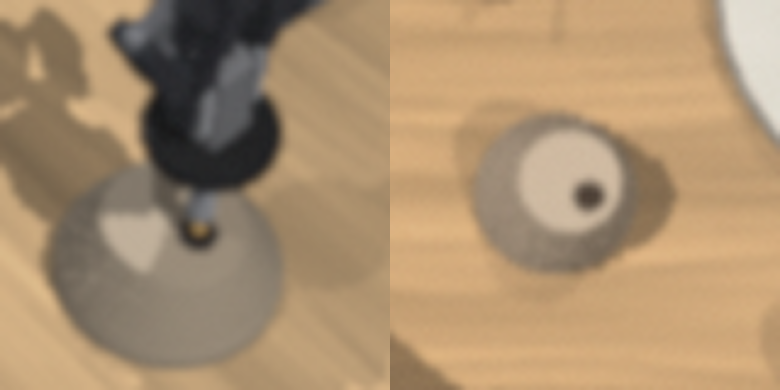

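The brass tip is on the dish spot and the bowl hasn't moved (spot at top ≈(429.6,220)). On to the bowl.

Emit:
servo_tool:
  translation:
    - [0, 0, -0.04]
    - [0, 0, -0.1]
    - [-0.02, 0, -0.17]
    - [-0.08, -0.01, -0.22]
    - [-0.16, -0.02, -0.23]
    - [-0.24, -0.03, -0.23]
    - [-0.32, -0.04, -0.23]
    - [-0.4, -0.05, -0.23]
  turn:
    - [0, 0, 0]
    - [0, 0, 0]
    - [0, 0, 0]
    - [0, 0, 0]
    - [0, 0, 0]
    - [0, 0, 0]
    - [0, 0, 0]
    - [0, 0, 0]
  hand: [-1, -1, -1, -1, -1, -1, -1, -1]

```text
time: 18.68
position: [0.576, 0.1202, 0.2581]
eef_rot: [[0.001, 1.0, -0.0], [1.0, -0.001, -0.0], [-0.0, -0.0, -1.0]]
ft_force: [0.9, 0.0, -0.4]
gripper_width: 0.0252
grip_force: 59.9
```

Emit:
servo_tool:
  translation:
    - [-0.08, -0.01, 0]
    - [-0.16, -0.02, 0]
    - [-0.24, -0.03, 0]
    - [-0.32, -0.04, 0]
    - [-0.4, -0.05, 0]
    - [-0.48, -0.06, 0]
    - [-0.56, -0.07, 0]
    - [-0.6, -0.07, 0]
  turn:
    - [0, 0, 0]
    - [0, 0, 0]
    - [0, 0, 0]
    - [0, 0, 0]
    - [0, 0, 0]
    - [0, 0, 0]
    - [0, 0, 0]
    - [0, 0, 0]
  hand: [-1, -1, -1, -1, -1, -1, -1, -1]

```text
time: 19.35
position: [0.5395, -0.1839, 0.258]
eef_rot: [[0.007, 1.0, -0.001], [1.0, -0.007, -0.002], [-0.002, -0.001, -1.0]]
ft_force: [0.8, 0.5, -1.9]
gripper_width: 0.0251
grip_force: 59.8
```

```bash
cat >> h.py <<'E'
def look(X,h=12,n="wrist"):
    p=ctrl.camera_params(n);f=240/np.tan(np.radians(p["fov_y"]/2))
    im=ctrl.read_camera(n)[:,:,::-1];cv2.imwrite("pics/last_%s.png"%n,im)
    c=np.array(p["R"])@X+p["t"];u0=(int(c[0]/c[2]*f+p["cx"]),int(c[1]/c[2]*f+p["cy"]))
    u,k=dark(im,*u0,h);print(n,u0,u,k,plane(p,u,X[2]))
E
python3 - <<'E'
from h import *
for i in range(5):ctrl.read_camera("wrist")
look([.6007,-.3061,.065]);look([.6007,-.3061,.065],6,"top")
go((.6007,-.3061,.185),90)
E
```

```text
wrist (371, 317) [375.3013 317.1693] 276 [ 0.6053 -0.305   0.065 ]
top (428, 220) [424.8424 224.1194] 19 [ 0.5897 -0.2936  0.065 ]
t 19.7 pos [ 0.5418 -0.1763  0.2583] yaw 90.08 q [ 32.3  12.7 -22.1  89.1   4.8  79.1   9.9] F [ 0.5648  0.3557 -3.128 ] w 0.0253 g 59.821913838386536
shift [-0.2598  0.1174  0.1465] turn [-0.     -0.0006  0.0018]
```

```bash
python3 - <<'E'
import cv2,numpy as np
a=cv2.imread("pics/last_wrist.png");b=cv2.imread("pics/last_top.png")
cv2.imwrite("pics/s8.png",np.hstack([cv2.resize(a[200:440,250:550],(400,320)),cv2.resize(b[180:260,380:480],(400,320))]))
E
```

```text
(no output)
```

View pics/s8.png

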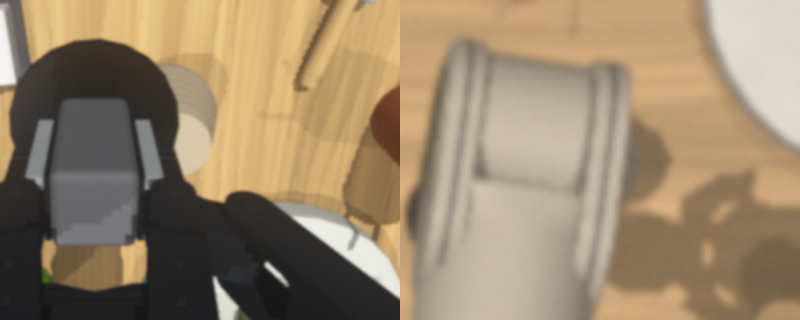

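Both views are blocked: the gripper hides the spot from the wrist camera, and the arm hides it from the top camera. I'll check with the scene camera instead.

```bash
python3 - <<'E'
from h import *
S=cv2.imread("pics/scene0.png");im=ctrl.read_camera("scene")[:,:,::-1]
print(dark(S,225,210,4),dark(im,225,210,4),dark(im,225,210,7))
d=np.abs(S.astype(int)-im).max(2)[195:250,200:255];n,l,st,c=cv2.connectedComponentsWithStats((d>40).astype(np.uint8));print(st[1:])
E
```

```text
(array([225.4725, 210.6446]), np.int32(14)) (array([225.534 , 210.5854]), np.int32(10)) (array([225.5324, 210.6081]), np.int32(11))
[[  5   0  43  23 510]]
```

The bowl's spot is still at its scene pixel, so it hasn't moved.

Emit:
servo_tool:
  translation:
    - [-0.05, 0.025, 0]
    - [-0.1, 0.05, 0.01]
    - [-0.16, 0.075, 0.03]
    - [-0.22, 0.1, 0.06]
    - [-0.25, 0.117, 0.09]
    - [-0.26, 0.117, 0.12]
    - [-0.26, 0.117, 0.135]
    - [-0.26, 0.117, 0.14]
  turn:
    - [0, 0, 0]
    - [0, 0, 0]
    - [0, 0, 0]
    - [0, 0, 0]
    - [0, 0, 0]
    - [0, 0, 0]
    - [0, 0, 0]
    - [0, 0, 0]
  hand: [-1, -1, -1, -1, -1, -1, -1, -1]

```text
time: 20.42
position: [0.5996, -0.3067, 0.1865]
eef_rot: [[-0.0, 1.0, -0.002], [1.0, 0.0, 0.002], [0.002, -0.002, -1.0]]
ft_force: [-0.2, 0.2, -1.5]
gripper_width: 0.0253
grip_force: 59.9
```

```bash
python3 - <<'E'
from h import *
F=[]
for i in range(6):
    im=ctrl.read_camera("scene");F.append(ctrl.get_state()["ft_force"])
print(np.mean(F,0),dark(im[:,:,::-1],225,210,5))
go((.6007,-.3061,.1633),90)
E
```

```text
[ 0.4195  0.3213 -1.4455] (array([225.4723, 210.6782]), np.int32(17))
t 20.72 pos [ 0.6005 -0.3075  0.1898] yaw 90.0 q [ 35.9  27.6 -17.9  77.8   8.5  75.8  17.8] F [-0.2155 -0.2941 -1.4876] w 0.0251 g 59.90400016307831
shift [0.0028 0.0003 0.053 ] turn [ 0.0023  0.0011 -0.    ]
```

Emit:
servo_tool:
  translation:
    - [0.002, 0, 0.01]
    - [0.002, 0, 0.02]
    - [0.002, 0, 0.03]
    - [0.002, 0, 0.037]
    - [0.002, 0, 0.038]
    - [0.002, 0, 0.038]
    - [0.002, 0, 0.038]
    - [0.002, 0, 0.038]
  turn:
    - [0, 0, 0]
    - [0, 0, 0]
    - [0, 0, 0]
    - [0, 0, 0]
    - [0, 0, 0]
    - [0, 0, 0]
    - [0, 0, 0]
    - [0, 0, 0]
  hand: [-1, -1, -1, -1, -1, -1, -1, -1]

```text
time: 21.38
position: [0.6001, -0.3071, 0.1696]
eef_rot: [[0.001, 1.0, 0.0], [1.0, -0.001, -0.0], [-0.0, 0.0, -1.0]]
ft_force: [0.5, 0.4, -1.0]
gripper_width: 0.0253
grip_force: 59.9
```

```bash
python3 - <<'E'
from h import *
ctrl.read_camera("wrist")
go((.6007,-.3061,.1633),90)
E
```

```text
t 21.43 pos [ 0.6001 -0.3071  0.1696] yaw 89.95 q [ 35.9  28.3 -17.9  79.3   8.7  73.7  17.6] F [ 0.8175  0.2788 -1.2853] w 0.0252 g 59.931244254112244
shift [0.0019 0.0012 0.0126] turn [ 0.0006  0.0003 -0.0012]
```

Emit:
servo_tool:
  translation:
    - [0.001, 0.001, 0.003]
    - [0.001, 0.001, 0.006]
    - [0.001, 0.001, 0.009]
    - [0.001, 0.001, 0.0125]
    - [0.001, 0.001, 0.0125]
    - [0.001, 0.001, 0.0125]
    - [0.001, 0.001, 0.0125]
    - [0.001, 0.001, 0.0125]
  turn:
    - [0, 0, 0]
    - [0, 0, 0]
    - [0, 0, 0]
    - [0, 0, 0]
    - [0, 0, 0]
    - [0, 0, 0]
    - [0, 0, 0]
    - [0, 0, 0]
  hand: [-1, -1, -1, -1, -1, -1, -1, -1]

```text
time: 22.1
position: [0.6006, -0.3065, 0.1633]
eef_rot: [[0.001, 1.0, 0.0], [1.0, -0.001, -0.0], [-0.0, 0.0, -1.0]]
ft_force: [0.8, 0.5, 0.4]
gripper_width: 0.0254
grip_force: 60.2
```

Emit:
servo_tool:
  translation:
    - [0, 0, 0]
    - [0, 0, 0]
    - [0, 0, 0]
    - [0, 0, 0]
    - [0, 0, 0]
    - [0, 0, 0]
    - [0, 0, 0]
    - [0, 0, 0]
  turn:
    - [0, 0, 0]
    - [0, 0, 0]
    - [0, 0, 0]
    - [0, 0, 0]
    - [0, 0, 0]
    - [0, 0, 0]
    - [0, 0, 0]
    - [0, 0, 0]
  hand: [-1, -1, -1, -1, -1, -1, -1, -1]

```text
time: 22.77
position: [0.6005, -0.3065, 0.1631]
eef_rot: [[0.001, 1.0, 0.0], [1.0, -0.001, -0.0], [-0.0, 0.0, -1.0]]
ft_force: [1.4, -0.0, -0.6]
gripper_width: 0.0252
grip_force: 60.2
```

```bash
python3 - <<'E'
from h import *
F=[]
for i in range(8):
    im=ctrl.read_camera("scene");F.append(ctrl.get_state()["ft_force"])
print(np.mean(F,0),dark(im[:,:,::-1],225,210,4))
T=cv2.imread("pics/top0.png");t=ctrl.read_camera("top")[:,:,::-1]
print("dish",dark(T,222,222,5),dark(t,222,222,5))
cv2.imwrite("pics/s9.png",np.hstack([cv2.resize(im[180:250,190:270,::-1],(400,350),interpolation=2),cv2.resize(t[185:255,190:270],(400,350))]))
go((.6007,-.3061,.1633),90)
E
```

```text
[0.8763 0.33   0.172 ] (array([225.0994, 210.7632]), np.int32(15))
dish (array([222.4601, 221.7907]), np.int32(23)) (array([222.4474, 221.7952]), np.int32(23))
t 23.22 pos [ 0.6005 -0.3065  0.1631] yaw 89.95 q [ 35.9  28.6 -17.8  79.7   8.8  73.1  17.4] F [ 1.4385 -0.5015  0.5082] w 0.0255 g 60.21340548992157
shift [ 0.0008  0.0005 -0.0004] turn [ 0.0001  0.0001 -0.0012]
```

Emit:
servo_tool:
  translation:
    - [0, 0, -0.03]
    - [0, 0, -0.08]
    - [0.02, -0.03, -0.12]
    - [0.05, -0.1, -0.13]
    - [0.08, -0.17, -0.13]
    - [0.12, -0.24, -0.12]
    - [0.16, -0.31, -0.11]
    - [0.172, -0.346, -0.1]
  turn:
    - [0, 0, 0]
    - [0, 0, 0]
    - [0, 0, 0]
    - [0, 0, 0]
    - [0, 0, 0]
    - [0, 0, 0]
    - [0, 0, 0]
    - [0, 0, 0]
  hand: [-1, -1, -1, -1, -1, -1, -1, -1]

```text
time: 23.88
position: [0.424, -0.2181, 0.2125]
eef_rot: [[0.0, 1.0, -0.002], [1.0, -0.0, 0.0], [0.0, -0.002, -1.0]]
ft_force: [1.3, -0.8, -1.8]
gripper_width: 0.0251
grip_force: 60.3
```

```bash
python3 - <<'E'
from h import *
for i in range(5):ctrl.read_camera("wrist")
look([.4277,-.2203,.032])
S=cv2.imread("pics/scene0.png");im=ctrl.read_camera("scene")[:,:,::-1]
print(dark(im,225,210,5))
go((.4277,-.2203,.138),90)
E
```

```text
wrist (320, 212) [320.1922 212.2538] 246 [ 0.4277 -0.2203  0.032 ]
(array([225.4885, 210.6412]), np.int32(17))
t 24.23 pos [ 0.4283 -0.2206  0.2131] yaw 89.95 q [ 41.5   2.7 -20.2 105.2   1.   72.2  21.1] F [-0.0495  0.6218 -1.8361] w 0.0253 g 60.268346071243286
shift [ 0.0006 -0.0012  0.1503] turn [ 0.0004 -0.0003 -0.0011]
```

Emit:
servo_tool:
  translation:
    - [0.001, -0.001, 0.03]
    - [0.001, -0.001, 0.06]
    - [0.001, -0.001, 0.09]
    - [0.001, -0.001, 0.12]
    - [0.001, -0.001, 0.14]
    - [0.001, -0.001, 0.149]
    - [0.001, -0.001, 0.149]
    - [0.001, -0.001, 0.149]
  turn:
    - [0, 0, 0]
    - [0, 0, 0]
    - [0, 0, 0]
    - [0, 0, 0]
    - [0, 0, 0]
    - [0, 0, 0]
    - [0, 0, 0]
    - [0, 0, 0]
  hand: [-1, -1, -1, -1, -1, -1, -1, -1]

```text
time: 24.9
position: [0.4275, -0.22, 0.1389]
eef_rot: [[0.001, 1.0, 0.0], [1.0, -0.001, 0.0], [0.0, 0.0, -1.0]]
ft_force: [0.1, -0.4, -1.3]
gripper_width: 0.025
grip_force: 60.3
```

```bash
python3 - <<'E'
from h import *
for i in range(3):ctrl.read_camera("wrist")
go((.4277,-.2203,.1303),90)
E
```

```text
t 25.05 pos [ 0.4276 -0.2201  0.1394] yaw 89.95 q [ 41.2   6.5 -20.4 110.7   2.5  63.2  19.7] F [ 0.2725 -0.5713 -2.2947] w 0.0253 g 60.29533624649048
shift [-0.0004  0.0002  0.0182] turn [ 0.0016  0.0009 -0.0011]
```

Emit:
servo_tool:
  translation:
    - [0, 0, 0.004]
    - [0, 0, 0.008]
    - [0, 0, 0.012]
    - [0, 0, 0.015]
    - [0, 0, 0.018]
    - [0, 0, 0.018]
    - [0, 0, 0.018]
    - [0, 0, 0.018]
  turn:
    - [0, 0, 0]
    - [0, 0, 0]
    - [0, 0, 0]
    - [0, 0, 0]
    - [0, 0, 0]
    - [0, 0, 0]
    - [0, 0, 0]
    - [0, 0, 0]
  hand: [-1, -1, -1, -1, -1, -1, -1, -1]

```text
time: 25.72
position: [0.4271, -0.2199, 0.1297]
eef_rot: [[0.001, 1.0, 0.0], [1.0, -0.001, -0.0], [-0.0, 0.0, -1.0]]
ft_force: [-0.3, -0.0, 0.3]
gripper_width: 0.0256
grip_force: 60.5
```

Emit:
servo_tool:
  translation:
    - [0, 0, 0]
    - [0, 0, 0]
    - [0, 0, 0]
    - [0, 0, 0]
    - [0, 0, 0]
    - [0, 0, 0]
    - [0, 0, 0]
    - [0, 0, 0]
  turn:
    - [0, 0, 0]
    - [0, 0, 0]
    - [0, 0, 0]
    - [0, 0, 0]
    - [0, 0, 0]
    - [0, 0, 0]
    - [0, 0, 0]
    - [0, 0, 0]
  hand: [-1, -1, -1, -1, -1, -1, -1, -1]

```text
time: 26.38
position: [0.4271, -0.2199, 0.1296]
eef_rot: [[0.001, 1.0, 0.0], [1.0, -0.001, -0.0], [-0.0, 0.0, -1.0]]
ft_force: [-0.3, 0.1, 0.4]
gripper_width: 0.0254
grip_force: 60.5
```

```bash
python3 - <<'E'
from h import *
F=[]
for i in range(8):
    im=ctrl.read_camera("scene");F.append(ctrl.get_state()["ft_force"])
print(np.mean(F,0))
t=ctrl.read_camera("top")[:,:,::-1];print(dark(t,222,222,5),dark(t,429,220,5),dark(im[:,:,::-1],225,210,5))
go((.4283,.1905,.26),90)
E
```

```text
[ 0.465  -0.4074  0.2033]
(array([222.4476, 221.8038]), np.int32(23)) (array([429.3655, 219.7932]), np.int32(21)) (array([225.4851, 210.6412]), np.int32(18))
t 26.83 pos [ 0.4271 -0.2198  0.1296] yaw 89.95 q [ 41.1   7.1 -20.4 111.3   2.8  62.   19.5] F [ 0.1417 -0.2152  0.0633] w 0.0251 g 60.47719359397888
shift [ 0.8207  0.0018 -0.2609] turn [ 0.0001  0.0001 -0.0011]
```

Emit:
servo_tool:
  translation:
    - [0, 0, -0.05]
    - [0, 0, -0.12]
    - [0.02, 0, -0.19]
    - [0.08, 0, -0.24]
    - [0.16, 0.001, -0.26]
    - [0.24, 0.001, -0.26]
    - [0.32, 0.001, -0.26]
    - [0.4, 0.001, -0.26]
  turn:
    - [0, 0, 0]
    - [0, 0, 0]
    - [0, 0, 0]
    - [0, 0, 0]
    - [0, 0, 0]
    - [0, 0, 0]
    - [0, 0, 0]
    - [0, 0, 0]
  hand: [-1, -1, -1, -1, -1, -1, -1, -1]

```text
time: 27.5
position: [0.427, -0.018, 0.2595]
eef_rot: [[0.001, 1.0, -0.0], [1.0, -0.001, -0.001], [-0.001, -0.0, -1.0]]
ft_force: [2.2, -0.0, -1.2]
gripper_width: 0.0251
grip_force: 60.3
```

Emit:
servo_tool:
  translation:
    - [0.07, 0, 0]
    - [0.14, 0, 0]
    - [0.21, 0, 0]
    - [0.28, 0, 0]
    - [0.34, 0, 0]
    - [0.39, 0, 0]
    - [0.42, 0, 0]
    - [0.42, 0, 0]
  turn:
    - [0, 0, 0]
    - [0, 0, 0]
    - [0, 0, 0]
    - [0, 0, 0]
    - [0, 0, 0]
    - [0, 0, 0]
    - [0, 0, 0]
    - [0, 0, 0]
  hand: [-1, -1, -1, -1, -1, -1, -1, -1]

```text
time: 28.17
position: [0.4267, 0.1937, 0.2594]
eef_rot: [[-0.004, 1.0, -0.001], [1.0, 0.004, 0.001], [0.001, -0.001, -1.0]]
ft_force: [0.2, -0.4, -1.3]
gripper_width: 0.0255
grip_force: 60.3
```

```bash
python3 - <<'E'
from h import *
for i in range(5):im=ctrl.read_camera("wrist")
go((.4275,.1903,.15),90)
E
```

```text
t 28.42 pos [0.428  0.1889 0.2593] yaw 89.85 q [ 19.2   0.7 -48.1 101.8   0.6  77.8 -29.2] F [-0.7402 -0.3622 -1.6567] w 0.025 g 60.308343172073364
shift [ 0.0029 -0.001   0.2187] turn [-0.0005  0.0009 -0.0034]
```

Emit:
servo_tool:
  translation:
    - [0.003, -0.001, 0.03]
    - [0.003, -0.001, 0.07]
    - [0.003, -0.001, 0.11]
    - [0.003, -0.001, 0.15]
    - [0.003, -0.001, 0.19]
    - [0.003, -0.001, 0.22]
    - [0.003, -0.001, 0.24]
    - [0.003, -0.001, 0.25]
  turn:
    - [0, 0, 0]
    - [0, 0, 0]
    - [0, 0, 0]
    - [0, 0, 0]
    - [0, 0, 0]
    - [0, 0, 0]
    - [0, 0, 0]
    - [0, 0, 0]
  hand: [-1, -1, -1, -1, -1, -1, -1, -1]

```text
time: 29.08
position: [0.4271, 0.1906, 0.1334]
eef_rot: [[0.002, 1.0, -0.001], [1.0, -0.002, -0.001], [-0.001, -0.001, -1.0]]
ft_force: [0.3, 1.7, -1.0]
gripper_width: 0.0256
grip_force: 60.3
```

```bash
python3 - <<'E'
from h import *
for i in range(3):im=ctrl.read_camera("wrist")
go((.428,.1903,.1228),90)
E
```

```text
t 29.23 pos [0.4277 0.1914 0.1349] yaw 89.92 q [ 16.6   8.5 -48.8 111.4   7.2  63.2 -35.2] F [ 0.2974  0.4306 -1.5042] w 0.0254 g 60.29592275619507
shift [-0.0023  0.0007  0.0243] turn [ 0.0003  0.     -0.0018]
```

Emit:
servo_tool:
  translation:
    - [0, 0, 0.006]
    - [0, 0, 0.012]
    - [0, 0, 0.018]
    - [0, 0, 0.022]
    - [0, 0, 0.024]
    - [0, 0, 0.024]
    - [0, 0, 0.024]
    - [0, 0, 0.024]
  turn:
    - [0, 0, 0]
    - [0, 0, 0]
    - [0, 0, 0]
    - [0, 0, 0]
    - [0, 0, 0]
    - [0, 0, 0]
    - [0, 0, 0]
    - [0, 0, 0]
  hand: [-1, -1, -1, -1, -1, -1, -1, -1]

```text
time: 29.9
position: [0.4274, 0.1916, 0.1231]
eef_rot: [[0.001, 1.0, 0.0], [1.0, -0.001, -0.001], [-0.001, 0.0, -1.0]]
ft_force: [-4.1, -2.6, 8.0]
gripper_width: 0.0253
grip_force: 61.3
```

```bash
python3 - <<'E'
from h import *
F=[]
for i in range(4):im=ctrl.read_camera("wrist");F.append(ctrl.get_state()["ft_force"])
print(np.mean(F,0));go((.428,.1903,.1228),90)
E
```

```text
[-4.1693 -2.6619  7.658 ]
t 30.1 pos [0.4274 0.1916 0.1231] yaw 89.95 q [ 16.2   9.5 -48.7 112.1   8.1  61.8 -36. ] F [-2.9255 -3.1771  7.8964] w 0.0253 g 61.28409504890442
shift [-0.0026  0.0012  0.0006] turn [ 0.0002  0.0008 -0.0012]
```

Seated: the collar presses the plate with about 9 N. Release and lift.

Emit:
servo_tool:
  translation:
    - [0, 0, 0]
    - [0, 0, 0]
    - [0, 0, 0]
    - [0, 0, 0]
    - [0, 0, 0]
    - [0, 0, 0]
    - [0, 0, 0]
    - [0, 0, 0]
  turn:
    - [0, 0, 0]
    - [0, 0, 0]
    - [0, 0, 0]
    - [0, 0, 0]
    - [0, 0, 0]
    - [0, 0, 0]
    - [0, 0, 0]
    - [0, 0, 0]
  hand: [1, 1, 1, 1, 1, 1, 1, 1]

```text
time: 30.77
position: [0.4274, 0.1917, 0.1225]
eef_rot: [[0.001, 1.0, -0.0], [1.0, -0.001, -0.0], [-0.0, -0.0, -1.0]]
ft_force: [0.2, -0.3, -0.4]
gripper_width: 0.0857
grip_force: 0.0
```

Emit:
servo_tool:
  translation:
    - [0, 0, -0.03]
    - [0, 0, -0.08]
    - [0, 0, -0.14]
    - [0, 0, -0.2]
    - [0, 0, -0.26]
    - [0, 0, -0.31]
    - [0, 0, -0.33]
    - [0, 0, -0.33]
  turn:
    - [0, 0, 0]
    - [0, 0, 0]
    - [0, 0, 0]
    - [0, 0, 0]
    - [0, 0, 0]
    - [0, 0, 0]
    - [0, 0, 0]
    - [0, 0, 0]
  hand: [1, 1, 1, 1, 1, 1, 1, 1]

```text
time: 31.43
position: [0.4283, 0.1922, 0.2896]
eef_rot: [[0.001, 1.0, 0.004], [1.0, -0.001, 0.001], [0.001, 0.004, -1.0]]
ft_force: [0.4, 0.8, -1.0]
gripper_width: 0.0857
grip_force: 0.0
```

```bash
python3 - <<'E'
from h import *
p=ctrl.camera_params("wrist");im=ctrl.read_camera("wrist")[:,:,::-1]
cv2.imwrite("pics/w10.png",im)
go((.430,.013,.26),114.3)
E
```

```text
t 31.48 pos [0.4277 0.1918 0.2878] yaw 89.94 q [ 19.6  -0.2 -48.4  99.   -0.1  81.  -28.8] F [ 0.7784  0.0549 -0.324 ] w 0.0853 g 0.0
shift [-0.3576  0.0049  0.0556] turn [ 0.0018  0.0003 -0.5413]
```

View pics/w10.png

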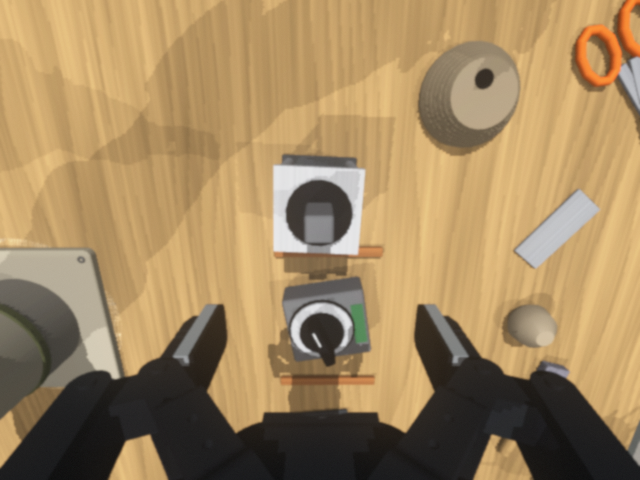

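The probe sits upright in the stand, its collar centred at (319,212). Back to the knob.

Emit:
servo_tool:
  translation:
    - [-0.04, 0, 0]
    - [-0.1, 0, 0]
    - [-0.16, 0.001, 0]
    - [-0.22, 0.002, 0]
    - [-0.28, 0.003, 0]
    - [-0.33, 0.005, 0]
    - [-0.357, 0.005, 0]
    - [-0.357, 0.005, 0]
  turn:
    - [0, 0, -0.08]
    - [0, 0, -0.16]
    - [0, 0, -0.24]
    - [0, 0, -0.32]
    - [0, 0, -0.4]
    - [0, 0, -0.48]
    - [0, 0, -0.541]
    - [0, 0, -0.541]
  hand: [1, 1, 1, 1, 1, 1, 1, 1]

```text
time: 32.15
position: [0.4289, 0.0097, 0.2854]
eef_rot: [[-0.409, 0.912, -0.003], [0.912, 0.409, -0.0], [0.001, -0.003, -1.0]]
ft_force: [-0.4, -0.1, -0.2]
gripper_width: 0.0854
grip_force: 0.0
```

```bash
python3 - <<'E'
from h import *
for i in range(5):ctrl.read_camera("wrist")
go((.4297,.0133,.068),114.3)
E
```

```text
t 32.4 pos [0.4295 0.0143 0.287 ] yaw 114.35 q [ 29.4  -6.5 -33.9 104.3  -3.7  81.2  20.6] F [ 0.4413 -0.2034  0.4157] w 0.0854 g 0.0
shift [-0.0022 -0.0002  0.438 ] turn [-0.0009 -0.0006  0.0011]
```

Emit:
servo_tool:
  translation:
    - [-0.001, 0, 0.06]
    - [-0.001, 0, 0.12]
    - [-0.001, 0, 0.18]
    - [-0.001, 0, 0.24]
    - [-0.001, 0, 0.29]
    - [-0.001, 0, 0.33]
    - [-0.001, 0, 0.36]
    - [-0.001, 0, 0.37]
  turn:
    - [0, 0, 0]
    - [0, 0, 0]
    - [0, 0, 0]
    - [0, 0, 0]
    - [0, 0, 0]
    - [0, 0, 0]
    - [0, 0, 0]
    - [0, 0, 0]
  hand: [1, 1, 1, 1, 1, 1, 1, 1]

```text
time: 33.07
position: [0.4285, 0.0136, 0.1003]
eef_rot: [[-0.412, 0.911, -0.003], [0.911, 0.412, 0.001], [0.002, -0.003, -1.0]]
ft_force: [-0.9, 0.3, 0.5]
gripper_width: 0.0856
grip_force: 0.0
```

```bash
python3 - <<'E'
from h import *
for i in range(3):ctrl.read_camera("wrist")
go((.4297,.0133,.068),114.3)
E
```

```text
t 33.22 pos [0.4301 0.0133 0.1029] yaw 114.33 q [ 27.8   3.9 -36.1 118.8   2.7  58.1  14.6] F [ 0.5721 -0.4088 -0.3226] w 0.0852 g 0.0
shift [ 0.0003 -0.0007  0.0698] turn [ 0.0001 -0.0004  0.0007]
```

Emit:
servo_tool:
  translation:
    - [0, 0, 0.02]
    - [0, 0, 0.04]
    - [0, 0, 0.06]
    - [0, 0, 0.069]
    - [0, 0, 0.069]
    - [0, 0, 0.069]
    - [0, 0, 0.069]
    - [0, 0, 0.069]
  turn:
    - [0, 0, 0]
    - [0, 0, 0]
    - [0, 0, 0]
    - [0, 0, 0]
    - [0, 0, 0]
    - [0, 0, 0]
    - [0, 0, 0]
    - [0, 0, 0]
  hand: [1, 1, 1, 1, 1, 1, 1, 1]

```text
time: 33.88
position: [0.4303, 0.0127, 0.0684]
eef_rot: [[-0.411, 0.911, 0.001], [0.911, 0.411, -0.0], [-0.0, 0.001, -1.0]]
ft_force: [-0.2, 0.2, 0.8]
gripper_width: 0.0857
grip_force: 0.0
```

Emit:
servo_tool:
  translation:
    - [0, 0, 0]
    - [0, 0, 0]
    - [0, 0, 0]
    - [0, 0, 0]
    - [0, 0, 0]
    - [0, 0, 0]
    - [0, 0, 0]
    - [0, 0, 0]
  turn:
    - [0, 0, 0]
    - [0, 0, 0]
    - [0, 0, 0]
    - [0, 0, 0]
    - [0, 0, 0]
    - [0, 0, 0]
    - [0, 0, 0]
    - [0, 0, 0]
  hand: [-1, -1, -1, -1, -1, -1, -1, -1]
  grip_force: 40

```text
time: 34.55
position: [0.4307, 0.013, 0.0684]
eef_rot: [[-0.412, 0.911, 0.002], [0.911, 0.412, 0.0], [-0.0, 0.002, -1.0]]
ft_force: [4.0, 2.4, -0.2]
gripper_width: 0.0134
grip_force: 44.1
```

Emit:
servo_tool:
  translation:
    - [0, 0, 0]
    - [0, 0, 0]
    - [0, 0, 0]
    - [0, 0, 0]
    - [0, 0, 0]
    - [0, 0, 0]
    - [0, 0, 0]
    - [0, 0, 0]
  turn:
    - [0, 0, -0.1]
    - [0, 0, -0.22]
    - [0, 0, -0.35]
    - [0, 0, -0.48]
    - [0, 0, -0.61]
    - [0, 0, -0.74]
    - [0, 0, -0.87]
    - [0, 0, -1]
  hand: [-1, -1, -1, -1, -1, -1, -1, -1]

```text
time: 35.22
position: [0.431, 0.0132, 0.0684]
eef_rot: [[-0.937, 0.349, 0.002], [0.349, 0.937, 0.001], [-0.002, 0.001, -1.0]]
ft_force: [6.3, 3.2, -3.0]
gripper_width: 0.0133
grip_force: 43.6
```

Emit:
servo_tool:
  translation:
    - [0, 0, 0]
    - [0, 0, 0]
    - [0, 0, 0]
    - [0, 0, 0]
    - [0, 0, 0]
    - [0, 0, 0]
    - [0, 0, 0]
    - [0, 0, 0]
  turn:
    - [0, 0, -0.1]
    - [0, 0, -0.22]
    - [0, 0, -0.34]
    - [0, 0, -0.46]
    - [0, 0, -0.56]
    - [0, 0, -0.63]
    - [0, 0, -0.66]
    - [0, 0, -0.66]
  hand: [-1, -1, -1, -1, -1, -1, -1, -1]

```text
time: 35.88
position: [0.431, 0.0134, 0.0684]
eef_rot: [[-0.987, -0.158, 0.002], [-0.158, 0.987, 0.001], [-0.003, 0.001, -1.0]]
ft_force: [5.4, 3.4, -2.7]
gripper_width: 0.0133
grip_force: 43.6
```

Emit:
servo_tool:
  translation:
    - [0, 0, 0]
    - [0, 0, 0]
    - [0, 0, 0]
    - [0, 0, 0]
    - [0, 0, 0]
    - [0, 0, -0.03]
    - [0, 0, -0.07]
    - [0, 0, -0.12]
  turn:
    - [0, 0, 0]
    - [0, 0, 0]
    - [0, 0, 0]
    - [0, 0, 0]
    - [0, 0, 0]
    - [0, 0, 0]
    - [0, 0, 0]
    - [0, 0, 0]
  hand: [1, 1, 1, 1, 1, 1, 1, 1]

```text
time: 36.55
position: [0.4288, 0.0127, 0.1278]
eef_rot: [[-0.988, -0.156, -0.003], [-0.156, 0.988, 0.001], [0.003, 0.001, -1.0]]
ft_force: [0.2, -0.5, 0.1]
gripper_width: 0.0851
grip_force: 0.0
```

Emit:
servo_tool:
  translation:
    - [0, 0, -0.06]
    - [0, 0, -0.12]
    - [0, 0, -0.18]
    - [0, 0, -0.24]
    - [0, 0, -0.3]
    - [0, 0, -0.34]
    - [0, 0, -0.34]
    - [0, 0, -0.34]
  turn:
    - [0, 0, 0]
    - [0, 0, 0]
    - [0, 0, 0]
    - [0, 0, 0]
    - [0, 0, 0]
    - [0, 0, 0]
    - [0, 0, 0]
    - [0, 0, 0]
  hand: [1, 1, 1, 1, 1, 1, 1, 1]

```text
time: 37.22
position: [0.4303, 0.0127, 0.2987]
eef_rot: [[-0.988, -0.156, 0.002], [-0.156, 0.988, -0.001], [-0.002, -0.001, -1.0]]
ft_force: [0.0, 0.2, -0.1]
gripper_width: 0.0851
grip_force: 0.0
```

```bash
python3 - <<'E'
from h import *
for i in range(5):im=ctrl.read_camera("wrist")
p=ctrl.camera_params("wrist");im=ctrl.read_camera("wrist")[:,:,::-1];g=cv2.cvtColor(im,cv2.COLOR_BGR2GRAY)
f=240/np.tan(np.radians(p["fov_y"]/2));c=np.array(p["R"])@[.43,.0135,.06]+p["t"];u=c[:2]/c[2]*f+[p["cx"],p["cy"]];print(u)
m=np.zeros_like(g);cv2.circle(m,tuple(int(v) for v in u),17,1,-1)
n,l,st,ce=cv2.connectedComponentsWithStats(((g>110)&(m>0)).astype(np.uint8))
for i in range(1,n):
    pts=np.argwhere(l==i)[:,::-1].astype(np.float32)
    if len(pts)<20:continue
    vx,vy,x0,y0=cv2.fitLine(pts,cv2.DIST_L2,0,.01,.01).ravel()
    a=plane(p,(x0-8*vx,y0-8*vy),.089);b=plane(p,(x0+8*vx,y0+8*vy),.089)
    print(st[i],plane(p,(x0,y0),.089),np.degrees(np.arctan2(*(b-a)[1::-1])))
t=ctrl.read_camera("top")[:,:,::-1];print(dark(t,222,222,5),dark(t,429,220,5));cv2.imwrite("pics/top9.png",t)
T=cv2.imread("pics/top0.png");print([np.abs(T.astype(int)-t)[y-25:y+25,x-25:x+25].mean() for x,y in((152,252),(500,266),(265,279))])
go((.43,.013,.3),180)
E
```

```text
[320.5361 201.6435]
[319 184   4  21  79] [0.4155 0.0111 0.089 ] 9.127401991781776
(array([222.4498, 221.799 ]), np.int32(24)) (array([429.3819, 219.7996]), np.int32(21))
[np.float64(1.6882666666666666), np.float64(8.997466666666666), np.float64(9.629066666666667)]
t 37.57 pos [0.4296 0.0127 0.2974] yaw -171.0 q [ 36.8  -6.9 -40.1 102.9  -4.5  82.5  96.5] F [ 0.4892  1.0195 -0.0858] w 0.0851 g 0.0
shift [-0.0008  0.0005 -0.0052] turn [ 0.0003 -0.0014  0.1999]
```

The knob is back at its off angle (9.1° against 8.8° at the start). The probe is hung and both clay pieces are where they were.

```bash
python3 -c "
from station import ctrl
print(ctrl.close_job())"
```

```text
the job is handed in; nothing more can be done
None
```

The job is handed in with every step done in order: knob on, then touches on reference, dish, bowl and reference again (no cup or tumbler on the table), probe rehung and released, knob off; the dish and bowl stayed in place, and I never went near the can or blue bowl.

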